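# Get the collets out from behind the live centres

### The arm

A 7-joint arm with a two-finger parallel gripper is mounted at the origin on a cart in front of the work surface, level with it; the furniture and walls round the work are solid. World frame = base frame: x ahead of the robot, y to its left, z up, the work surface at z = 0. Lengths are in m, angles in rad, forces in N, time in s.
With the tool pointing down it reaches from about 0.35 to 0.9 m from the base axis. Payload 19.9 kg.
Tool frame: the origin (TCP) lies at the very end of the fingers, on their centre line; the grasp point (between the pads) lies 19 mm behind it; z points along the fingers, y is the direction in which the jaws open and shut (so a half turn about z gives the same grasp; the last joint's range is limited). The gripper opens to 94 mm and grips with 3 to 60 N. Pads are 16 mm wide; open, the fingers measure 119 mm over their backs; the gripper's body (75 mm by 177 mm) begins 78 mm behind the grasp point.
Start: joints at [-1.24, 0.417, -0.01, 1.614, 0.005, 1.111, -0.053], TCP at [0.227, 0.582, 0.205] pointing down, gripper open.
Joint ranges: [-2.81, 2.81], [-0.39, 2.02], [-1.27, 1.25], [0.06, 2.57], [-1.19, 4.33], [0.19, 2], [-2.82, 2.82]. Speed limits (rad/s): [1.89, 1.89, 2.39, 2.39, 3.01, 3.01, 3.01].

### API

Orientations are given as a unit quaternion [w, x, y, z].
In Python, from workcell import env gives the robot as it stands. The module is installed in compiled form; this text tells all that it offers.
- The arm moves only by the tool step_arm, never from a script. Its argument "series" is a list of rows, each a list of 5 numbers: the finger opening in m, from 0 to 0.094, then the shift along the world's x, y, z in m, then the turn about the world's z in degrees. A call has exactly 5 rows; each row is the pose to reach, as a shift and turn from the pose commanded when the call began; what a row does not reach only later rows make up. A row lasts 1/12 s, in which the tool goes at most 41.7 mm and 7.16 degrees, less where a joint would pass 70% of its speed; a pose out of reach is approached as far as the arm can. A call with a gripper value outside its range is refused whole. The fingers move at their own pace and stop on an object; "grip_force" is the grip in N (left out, the last holds). Time passes only in rows, so rows that repeat a pose let the fingers close, or fill a call up. It gives the time, the measured TCP pose, the force and the opening at its end, in the units of the state.
- env.get_obs(): the state, without advancing time (a new reading comes with each control period).
- env.grab_frame(name): name is "side" or "top"; returns (picture, depth): 400x640x3 uint8, red, green, blue; 400x640 float32, m along the optical axis (not along the pixel's ray), 0 where there is no reading.
- env.calibration(name): a dict with "intrinsics" (3x3 intrinsics, pixels), "position" and "orientation" of the camera in the world. Camera axes: x right, y down, z forward; pixel columns grow to the right and rows downward; lengths in m; the calibration is good to about 2 mm. A picture is of the moment at which its call begins. calibration takes no time and is no camera call.
- env.job_done(): hands the job in, once; it reports no verdict.
The state is a dict: "time_s": time; "joints": joint angles; "qd": joint speeds; "joint_torque": joint torques, N m; "tcp_pos": TCP position; "tcp_rot": TCP orientation; "force": force on the tool from outside, world axes, zero at the start; "ft_torque": the same for the moment, N m; "opening": finger opening in m.
Only numpy, scipy, OpenCV 4.12 (cv2) and the standard library are available. Lean on these libraries where they do the work, as an engineer would, in place of code of your own. Each camera call takes 0.05 s, during which the arm holds its last target. There are 200 camera calls.

### The job

I need the collets from the lathe accessory box for the next job. Lift the cover plate straight up off its two pins without cocking it and lay it flat on the bare bench, handle up; then take every collet out of the box and stand it upright in the shallow wooden tray - where a live centre stands in front of a collet you have to take the centre out and stand it aside first. At the end every centre must stand upright on its wide end in the front half of a bay of the box again, one to a bay, with the wax tin and the chuck key left where they are.

Things in the scene. Friction and masses are not known exactly. Their poses are not given: they have to be found in the camera images.
- centre_box: Open wooden lathe accessory box, fixed to the bench, 132 (x) by 188 mm (y). Origin: centre of its underside; x to its back (away from the robot), y to its left. Floor 6 mm thick, end, back and dividing walls 46 mm high, front wall 34 mm. Three bays side by side, each 48 mm wide, from x = -60 to +60 mm inside: at most one live centre in front, one collet close behind it.
- pin_left (a point): Tip of the left pin (box y = +86 mm); the right one is at y = -86 mm, both at box x = +25 mm, 8 mm thick, rising 34 mm above the end walls to 80 mm above the box's underside.
- cover_plate: Plywood cover plate, loose, 82 mm (x) by 188 mm (y) by 10 mm thick, about 0.3 kg. At the start it lies on the walls of the box over the collets, its two 10.5 mm holes (at y = +86 and -86 mm) over the pins. Origin: centre of its underside, z up; 46 mm above the box's underside when seated, clear of the pins when it has risen 34 mm.
- plate_handle (a point): Middle of the part to grip of the plate's wooden bar handle, above the plate's centre of mass, 29 mm above the plate's underside. The bar runs along the plate's x: 56 mm long, 16 mm thick (y), from 10 to 44 mm above the underside.
- tray: Shallow wooden tray, loose, 76 mm (x) by 186 mm (y); rim 12 mm high and 6 mm thick, floor 6 mm thick, inside 64 by 174 mm. Origin: centre of its underside, y along its length. All collets fit in it in a row along y, 50 mm apart.
- front_strip (a point): Middle of the strip of bench between the box and the bench's front edge, on the surface: 0.09 m deep (x), 0.34 m long (y). Only the tray stands on it, more to one end; the rest of it is bare, room to stand centres on.
- bare_patch (a point): Middle, on the surface, of a bare patch of bench to the right of the box, close behind the drilling jig (up to 90 mm high) and parallel to it, 105 mm deep by 220 mm along its own y axis: room for the cover plate. The tall drawer cabinet (0.3 m high, its front 0.16 m behind the box's middle) is near: swing the plate, and the hand back, round in front of it.
- wax_tin: Round tin of wax, 70 mm across, 29 mm high, a bystander. Origin: centre of its underside.
- chuck_key: Steel chuck key, 55x88x19 mm, lying flat, a bystander to the left of the box. Origin: centre of its underside.
- bay_0 (a point): Front place of the left bay, on the bay's floor (6 mm above the box's underside), where a centre's axis stands (box x = -38 mm). A collet's axis stands 41.5 mm behind it, with 36 mm of empty space behind the collet. Fingers fit in front of and behind a collet once the centre is out, never beside it.
- centre_0_mid (a point): Live centre (lathe centre), steel, loose, 0.24 kg, 90 mm tall, standing on its wide end: a cap 36 mm across up to 31 mm above its foot, then a plain round shank 18 mm across to the top. This point: on its axis, half-way up (45 mm above the foot), z along the axis towards the shank's end. May be absent.
- collet_0_mid (a point): Spring collet, steel, loose, 0.18 kg, 40 mm tall, round: 41 mm across at the top half, 33 mm at the foot, standing on the narrow end. This point: on its axis, half-way up (20 mm above the foot). May be absent.
- bay_1 (a point): Front place of the middle bay, on the bay's floor (6 mm above the box's underside), where a centre's axis stands (box x = -38 mm). A collet's axis stands 41.5 mm behind it, with 36 mm of empty space behind the collet. Fingers fit in front of and behind a collet once the centre is out, never beside it.
- centre_1_mid (a point): Live centre (lathe centre), steel, loose, 0.24 kg, 90 mm tall, standing on its wide end: a cap 36 mm across up to 31 mm above its foot, then a plain round shank 18 mm across to the top. This point: on its axis, half-way up (45 mm above the foot), z along the axis towards the shank's end. May be absent.
- collet_1_mid (a point): Spring collet, steel, loose, 0.18 kg, 40 mm tall, round: 41 mm across at the top half, 33 mm at the foot, standing on the narrow end. This point: on its axis, half-way up (20 mm above the foot). May be absent.
- bay_2 (a point): Front place of the right bay, on the bay's floor (6 mm above the box's underside), where a centre's axis stands (box x = -38 mm). A collet's axis stands 41.5 mm behind it, with 36 mm of empty space behind the collet. Fingers fit in front of and behind a collet once the centre is out, never beside it.
- centre_2_mid (a point): Live centre (lathe centre), steel, loose, 0.24 kg, 90 mm tall, standing on its wide end: a cap 36 mm across up to 31 mm above its foot, then a plain round shank 18 mm across to the top. This point: on its axis, half-way up (45 mm above the foot), z along the axis towards the shank's end. May be absent.
- collet_2_mid (a point): Spring collet, steel, loose, 0.18 kg, 40 mm tall, round: 41 mm across at the top half, 33 mm at the foot, standing on the narrow end. This point: on its axis, half-way up (20 mm above the foot). May be absent.

How it is judged:
By the outcome, as a careful person would: the job done as asked, in the order asked, and still so for the second after the job is handed in, with the robot touching nothing.
Of centre_0, centre_1, centre_2 only 2 to 3 are there at a start; the rules pass over those that are not, and their reading is None.
Of collet_0, collet_1, collet_2 only 2 to 3 are there at a start; the rules pass over those that are not, and their reading is None.
At some moment in a run one of tray may be knocked a few centimetres aside while the robot is not near it.
It also fails if it takes over 210 s, if anything falls off the work surface, if the arm or the gripper's body presses on something with over 40 N, if the wrist force passes 120 N, or if a joint passes its speed limit or range.

## Working session

There is one attempt and no reset: what is moved stays moved. The work goes in short steps, Python scripts to look and compute and a tool call to move; the robot and the scene stay as the last step left them, time stands still between calls to the robot, and variables do not carry over. Pictures are saved under pics/ and viewed, about 12 in all and at most 16, crops included, and the job is handed in when it is done.

Besides the shell and the picture viewer there is one more tool, called after ">>>" in YAML: its name, and indented under it one key for each argument. step_arm: Moves the arm, as the interface text tells. Its arguments: {"type":"object","properties":{"series":{"type":"array","items":{"type":"array","items":{"type":"number"}}},"grip_force":{"type":"number"}},"required":["series"]}

```bash
mkdir -p pics; cat > h.py <<'E'
import numpy as np, cv2
from scipy.spatial.transform import Rotation as R
from workcell import env
def cam(n):
    c=env.calibration(n); q=c["orientation"]
    q=np.array(q)
    M=q if q.shape==(3,3) else R.from_quat([q[1],q[2],q[3],q[0]]).as_matrix()
    return np.array(c["intrinsics"]),np.array(c["position"]),M
def grab(n,save=None):
    p,d=env.grab_frame(n)
    if save: cv2.imwrite("pics/"+save,cv2.cvtColor(p,cv2.COLOR_RGB2BGR))
    return p,d
def pts(n,d):
    K,t,M=cam(n); v,u=np.mgrid[:400,:640]
    r=np.stack([(u-K[0,2])/K[0,0],(v-K[1,2])/K[1,1],np.ones_like(u)],-1)
    return (r*d[...,None])@M.T+t
def ray(n,u,v,z):
    K,t,M=cam(n); r=M@np.array([(u-K[0,2])/K[0,0],(v-K[1,2])/K[1,1],1]); return t+r*(z-t[2])/r[2]
def proj(n,P):
    K,t,M=cam(n); c=M.T@(np.array(P)-t); c=K@c; return c[:2]/c[2]
E
python3 - <<'E'
from h import *
for n in("top","side"):
    p,d=grab(n,n+"0.png"); np.savez("/tmp/"+n,p=p,d=d); print(n,cam(n))
o=env.get_obs(); print(o)
E
```

```text
top (array([[453.59714552,   0.        , 323.965178  ],
       [  0.        , 453.59714552, 201.84088948],
       [  0.        ,   0.        ,   1.        ]]), array([0.27674236, 0.05624576, 1.13693073]), array([[ 0.02986945, -0.98085007,  0.19246027],
       [-0.99947475, -0.02688652,  0.01809265],
       [-0.01257158, -0.1928996 , -0.98113796]]))
side (array([[378.2830252 ,   0.        , 317.24433044],
       [  0.        , 378.2830252 , 201.47370103],
       [  0.        ,   0.        ,   1.        ]]), array([0.4100991 , 0.85198499, 0.8078922 ]), array([[-0.99328854, -0.06791872,  0.0936212 ],
       [-0.11454023,  0.69011002, -0.71458288],
       [-0.01607538, -0.72051038, -0.6932578 ]]))
{'time_s': 0.1, 'joints': array([-1.24047996,  0.41794073, -0.01033008,  1.61410268,  0.0047039 ,
        1.11069306, -0.05302605]), 'qd': array([ 1.27979666e-03, -2.23770943e-03, -6.22494549e-04, -1.09542260e-03,
       -5.87206202e-04, -1.04076444e-03, -9.19581641e-05]), 'joint_torque': array([ 2.04331787e-03, -8.52584839e+01,  6.40861150e-01, -4.26697040e+01,
       -4.88506292e-02,  1.64024258e-02,  7.25848668e-05]), 'tcp_pos': array([0.2269414 , 0.58198075, 0.20487596]), 'tcp_rot': array([-6.44162019e-05,  1.84834998e-01,  9.82769408e-01, -5.56200592e-04]), 'force': array([ 0.71247489, -0.38553159,  0.52960069]), 'ft_torque': array([-0.06917639,  0.01069922,  0.00742623]), 'opening': 0.09367651529779084}
```

View pics/top0.png

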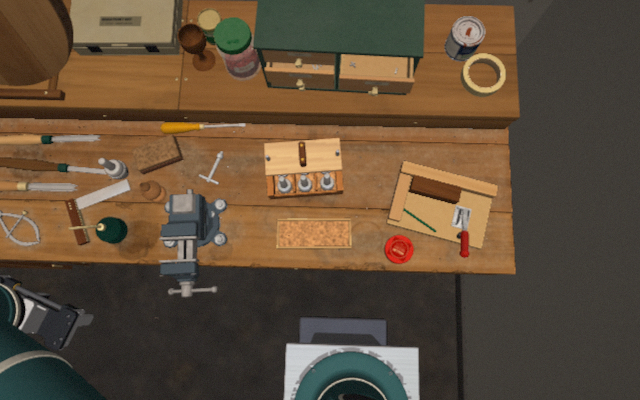

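View pics/side0.png

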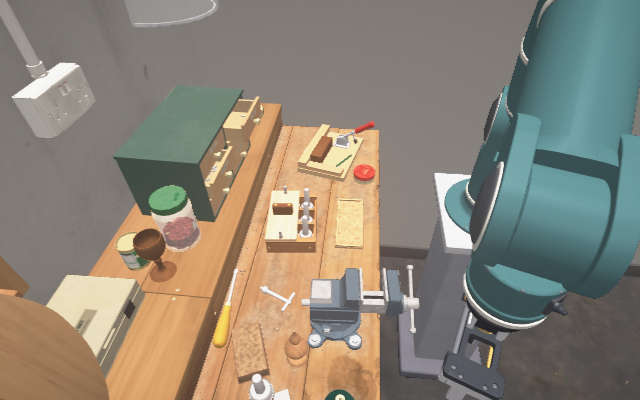

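```bash
python3 - <<'E'
from h import *
D=np.load("/tmp/top.npz");p,d=D["p"],D["d"];P=pts("top",d)
# bench-level ortho color image, 1.5px/mm? region x .3-.85, y -.4..0.3
K,t,M=cam("top")
for (u,v) in [(304,168),(314,234),(445,205),(450,150),(399,249),(215,168),(303,155)]:
    print((u,v),P[v,u].round(3),P[v-3:v+4:3,u-3:u+4:3,2].round(3).ravel())
c=p[115:265,250:510]; c=cv2.resize(c,None,fx=3,fy=3,interpolation=cv2.INTER_CUBIC)
cv2.imwrite("pics/c1.png",c[...,::-1])
E
```

```text
(304, 168) [0.572 0.128 0.059] [0.075 0.072 0.056 0.059 0.059 0.059 0.057 0.053 0.056]
(314, 234) [0.415 0.1   0.009] [0.01  0.01  0.007 0.005 0.009 0.009 0.009 0.005 0.008]
(445, 205) [ 0.497 -0.226  0.017] [0.018 0.017 0.02  0.015 0.017 0.019 0.02  0.018 0.018]
(450, 150) [ 0.646 -0.247  0.   ] [-0.002 -0.002  0.006  0.002  0.     0.002 -0.    -0.001  0.002]
(399, 249) [ 0.382 -0.109  0.029] [0.03  0.032 0.033 0.031 0.029 0.024 0.035 0.029 0.029]
(215, 168) [0.579 0.361 0.01 ] [-0.002  0.015  0.004  0.01   0.01  -0.     0.01  -0.001  0.002]
(303, 155) [0.595 0.129 0.091] [0.093 0.089 0.057 0.093 0.091 0.057 0.094 0.093 0.059]
```

View pics/c1.png

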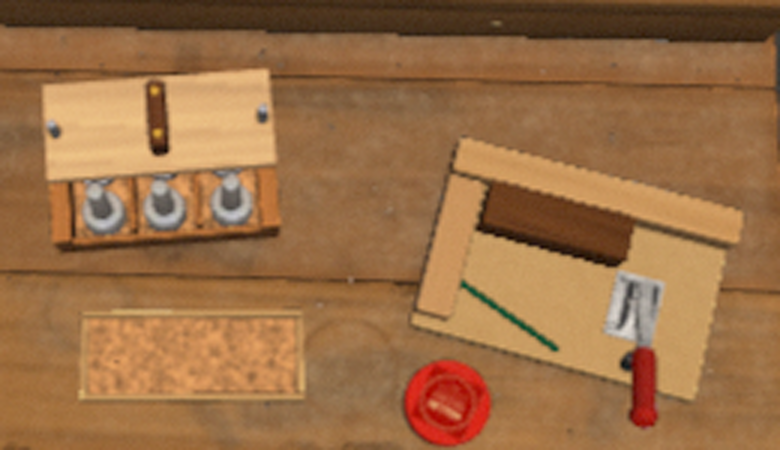

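```bash
python3 - <<'E'
from h import *
D=np.load("/tmp/top.npz");p,d=D["p"],D["d"];P=pts("top",d)
T=lambda cx,cy,z: ray("top",250+(cx-1)/3,115+(cy-1)/3,z)[:2].round(4)
print("plate corners",[T(*c,.056) for c in[(43,85),(269,69),(276,164),(48,181)]])
print("pins",T(54,126,.078),T(263,113,.078))
print("handle top",T(156,89,.09),T(157,147,.09), T(156,118,.09))
print("tray",[T(*c,.012) for c in[(80,312),(303,311),(304,397),(79,399)]])
print("shank tops",[T(*c,.096) for c in[(95,185),(158,184),(231,182)]])
print("jig back wall",[T(*c,.05) for c in [(461,137),(743,212)]],"z",P[115+50,250+155],P[115+70,250+240-5])
print("bench back step",[T(*c,0) for c in [(100,37),(700,37)]])
print("box front",[T(*c,.034) for c in[(56,245),(278,232)]])
# plate mask w/ rays to plane
hsv=cv2.cvtColor(p,cv2.COLOR_RGB2HSV)
print(hsv[150,290],hsv[160,325],hsv[190,270])
m=((np.abs(P[...,2]-.056)<.012)&(P[...,0]>.5)&(P[...,0]<.7)&(P[...,1]>0)&(P[...,1]<.25)&(hsv[...,2]>180)&(hsv[...,1]<130)).astype(np.uint8)
n,l,s,c=cv2.connectedComponentsWithStats(m);k=1+s[1:,4].argmax();print(s[k])
vv,uu=np.where(l==k);Q=np.array([ray("top",u,v,.056)[:2] for u,v in zip(uu,vv)],np.float32)
print(cv2.minAreaRect(Q*1000))
m=((P[...,2]>.0)&(P[...,2]<.02)&(hsv[...,1]>0)); 
S=np.load("/tmp/side.npz");
# heights in patch area
for n,DD in(("top",D),):
  H=pts(n,DD["d"])
  for x in np.arange(.72,.44,-.02):
    print(round(x,2),[f"{np.median(H[...,2][(abs(H[...,0]-x)<.01)&(abs(H[...,1]-y)<.01)])*1000:.0f}" for y in np.arange(.05,-.42,-.03)])
E
```

```text
plate corners [array([0.6343, 0.2303]), array([0.6531, 0.0427]), array([0.5715, 0.035 ]), array([0.5521, 0.2217])]
pins [0.5926 0.2159] [0.6079 0.047 ]
handle top [0.6221 0.1336] [0.5737 0.1309] [0.5978 0.1326]
tray [array([0.4511, 0.1954]), array([0.4571, 0.0088]), array([0.3853, 0.0066]), array([0.3783, 0.1925])]
shank tops [array([0.5397, 0.1782]), array([0.5418, 0.1285]), array([0.545, 0.071])]
jig back wall [array([ 0.6003, -0.1175]), array([ 0.5427, -0.3467])] z [ 0.59021472 -0.12257658  0.04361312] [ 0.54349989 -0.31773464  0.04704815]
bench back step [array([0.6983, 0.1915]), array([ 0.7116, -0.3346])]
box front [array([0.5033, 0.2154]), array([0.5193, 0.0317])]
[ 17 114 231] [ 16 116 224] [ 14 176 185]
[ 264  138   78   37 2141]
((603.3909301757812, 134.00843811035156), (81.74720001220703, 187.67510986328125), 5.994114398956299)
0.72 ['101', '100', '99', '100', '100', '102', '100', '100', '100', '100', '99', '100', '100', '100', '99', '-0']
0.7 ['80', '99', '100', '101', '100', '85', '40', '38', '41', '41', '37', '38', '40', '41', '40', '1']
0.68 ['1', '1', '2', '1', '1', '1
[... 364 characters left out ...]
1', '1', '1', '1', '1', '1', '1', '1']
0.58 ['57', '1', '0', '1', '1', '2', '46', '46', '46', '46', '2', '1', '1', '1', '1', '1']
0.56 ['45', '1', '1', '1', '1', '2', '36', '55', '47', '47', '46', '47', '46', '2', '1', '1']
0.54 ['40', '1', '1', '1', '0', '9', '37', '57', '57', '57', '48', '45', '47', '47', '1', '-1']
0.52 ['14', '1', '1', '1', '1', '35', '24', '37', '55', '58', '58', '19', '22', '41', '1', '1']
0.5 ['1', '2', '1', '1', '1', '35', '20', '19', '19', '22', '24', '20', '19', '17', '0', '1']
0.48 ['0', '1', '0', '1', '-2', '36', '21', '19', '19', '19', '23', '23', '19', '2', '0', '-1']
0.46 ['4', '6', '2', '1', '1', '36', '20', '21', '19', '20', '29', '22', '20', '1', '1', '-0']
```

>>> step_arm:
  series:
    - [0.06, 0, 0, 0.04, 0]
    - [0.06, 0, 0, 0.08, 7]
    - [0.06, 0.02, -0.03, 0.1, 14]
    - [0.06, 0.045, -0.06, 0.1, 21]
    - [0.06, 0.07, -0.09, 0.1, 27.3]

```text
time_s: 0.52
tcp_pos: [0.297, 0.4922, 0.3065]
tcp_rot: [0.0, -0.056, 0.998, 0.001]
force: [0.1, 0.9, -0.4]
opening: 0.0642
```

>>> step_arm:
  series:
    - [0.06, 0.026, -0.0305, 0, 0]
    - [0.06, 0.052, -0.061, 0, 0]
    - [0.06, 0.078, -0.0915, 0, 0]
    - [0.06, 0.104, -0.122, 0, 0]
    - [0.06, 0.13, -0.1525, 0, 0]

```text
time_s: 0.93
tcp_pos: [0.4276, 0.3383, 0.3054]
tcp_rot: [-0.0, -0.052, 0.999, -0.0]
force: [0.4, 1.2, 0.0]
opening: 0.0601
```

>>> step_arm:
  series:
    - [0.06, 0.026, -0.0305, 0, 0]
    - [0.06, 0.052, -0.061, 0, 0]
    - [0.06, 0.078, -0.0915, 0, 0]
    - [0.06, 0.104, -0.122, 0, 0]
    - [0.06, 0.13, -0.1525, 0, 0]

```text
time_s: 1.35
tcp_pos: [0.5576, 0.1859, 0.3053]
tcp_rot: [-0.0, -0.052, 0.999, -0.0]
force: [-0.1, 0.5, 0.3]
opening: 0.0601
```

>>> step_arm:
  series:
    - [0.06, 0.02, -0.027, -0.02, 0]
    - [0.06, 0.045, -0.054, -0.06, 0]
    - [0.06, 0.045, -0.054, -0.1, 0]
    - [0.06, 0.045, -0.054, -0.12, 0]
    - [0.06, 0.045, -0.054, -0.12, 0]

```text
time_s: 1.77
tcp_pos: [0.5991, 0.1322, 0.1795]
tcp_rot: [-0.004, -0.051, 0.999, -0.001]
force: [-0.6, 0.7, 0.1]
opening: 0.0599
```

```bash
python3 - <<'E'
from h import *
p,d=grab("side"); o=env.get_obs(); print(o["tcp_pos"],proj("side",o["tcp_pos"]))
c=cv2.resize(p[130:270,220:400],None,fx=4,fy=4,interpolation=cv2.INTER_CUBIC); cv2.imwrite("pics/s1.png",c[...,::-1])
for u,v in [(0,0)]: pass
E
```

```text
[0.60030774 0.13316684 0.18313754] [279.37782081 178.39811756]
```

View pics/s1.png

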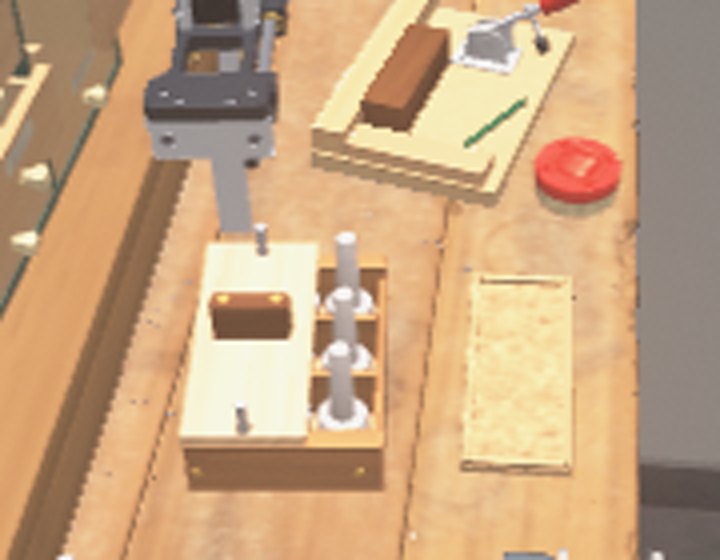

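```bash
python3 - <<'E'
from h import *
T=lambda cx,cy,z: ray("side",220+(cx-1.5)/4,130+(cy-1.5)/4,z)[:2].round(4)
print("handle near top edge",T(211,307,.09),T(292,308,.09),"far",T(215,292,.09),T(289,293,.09))
print("pins",T(262,227,.08),T(239,406,.08))
print("plate",[T(*c,.056) for c in [(208,243),(319,243),(308,438),(180,437)]])
print("tray",[T(*c,.012) for c in [(478,276),(572,277),(573,472),(462,468)]])
print("shank tops",[T(*c,.096) for c in[(345,236),(344,292),(339,346)]])
E
```

```text
handle near top edge [0.6258 0.1429] [0.571  0.1385] far [0.626  0.1283] [0.5754 0.1243]
pins [0.6084 0.0481] [0.5928 0.2205]
plate [array([0.6518, 0.0431]), array([0.5697, 0.0351]), array([0.5489, 0.2225]), array([0.6321, 0.2301])]
tray [array([0.4525, 0.0126]), array([0.3812, 0.0067]), array([0.3751, 0.1973]), array([0.4494, 0.2014])]
shank tops [array([0.5441, 0.0695]), array([0.537 , 0.1257]), array([0.5334, 0.1763])]
```

>>> step_arm:
  series:
    - [0.06, -0.002, 0.0, -0.03, 0]
    - [0.06, -0.002, 0, -0.06, 0]
    - [0.06, -0.002, 0, -0.085, 0]
    - [0.06, -0.002, 0, -0.105, 0]
    - [0.06, -0.002, 0, -0.115, 0]

```text
time_s: 2.23
tcp_pos: [0.5998, 0.1345, 0.0704]
tcp_rot: [-0.0, -0.052, 0.999, 0.0]
force: [-0.0, 0.3, -0.2]
opening: 0.0599
```

>>> step_arm:
  series:
    - [0.06, 0, 0, -0.005, 0]
    - [0.06, 0, 0, -0.01, 0]
    - [0.06, 0, 0, -0.01, 0]
    - [0.03, 0, 0, -0.01, 0]
    - [0.02, 0, 0, -0.01, 0]
  grip_force: 12

```text
time_s: 2.65
tcp_pos: [0.6004, 0.1339, 0.0616]
tcp_rot: [0.001, -0.052, 0.999, 0.0]
force: [0.1, 0.3, 0.3]
opening: 0.0498
```

>>> step_arm:
  series:
    - [0.018, 0, 0, 0, 0]
    - [0.016, 0, 0, 0, 0]
    - [0.014, 0, 0, 0, 0]
    - [0.012, 0, 0, 0, 0]
    - [0.01, 0, 0, 0, 0]

```text
time_s: 3.07
tcp_pos: [0.5998, 0.1336, 0.0605]
tcp_rot: [0.0, -0.052, 0.999, -0.0]
force: [-0.3, -0.4, 0.6]
opening: 0.0169
```

>>> step_arm:
  series:
    - [0.0, 0, 0, 0, 0]
    - [0.0, 0, 0, 0, 0]
    - [0.0, 0, 0, 0, 0]
    - [0.0, 0, 0, 0.001, 0]
    - [0, 0, 0, 0.002, 0]
  grip_force: 40

```text
time_s: 3.48
tcp_pos: [0.5995, 0.1337, 0.0622]
tcp_rot: [-0.0, -0.052, 0.999, -0.0]
force: [0.2, 0.1, -1.9]
opening: 0.0156
```

>>> step_arm:
  series:
    - [0.0, 0, 0, 0.001, 0]
    - [0.0, 0, 0, 0.003, 0]
    - [0.0, 0, 0, 0.005, 0]
    - [0.0, 0, 0, 0.007, 0]
    - [0, 0, 0, 0.009, 0]

```text
time_s: 3.9
tcp_pos: [0.5998, 0.1336, 0.0717]
tcp_rot: [0.0, -0.052, 0.999, -0.0]
force: [-0.1, 0.2, -2.9]
opening: 0.016
```

>>> step_arm:
  series:
    - [0.0, 0, 0, 0.006, 0]
    - [0.0, 0, 0, 0.014, 0]
    - [0.0, 0, 0, 0.024, 0]
    - [0.0, 0, 0, 0.034, 0]
    - [0, 0, 0, 0.044, 0]

```text
time_s: 4.32
tcp_pos: [0.5999, 0.1337, 0.1169]
tcp_rot: [0.0, -0.052, 0.999, 0.0]
force: [0.1, -0.0, -2.0]
opening: 0.0158
```

>>> step_arm:
  series:
    - [0.0, 0, 0, 0.012, 0]
    - [0.0, 0, 0, 0.025, 0]
    - [0.0, -0.002, -0.01, 0.035, 0]
    - [0.0, -0.006, -0.025, 0.04, -1]
    - [0, -0.012, -0.045, 0.04, -2]

```text
time_s: 4.73
tcp_pos: [0.5879, 0.0877, 0.1567]
tcp_rot: [0.001, -0.034, 0.999, 0.0]
force: [0.2, -0.7, -2.2]
opening: 0.0161
```

>>> step_arm:
  series:
    - [0.0, -0.004, -0.025, 0, -1]
    - [0.0, -0.006, -0.05, 0, -2]
    - [0.0, -0.008, -0.075, 0, -4]
    - [0.0, -0.008, -0.1, 0, -6]
    - [0, -0.008, -0.125, 0, -8]

```text
time_s: 5.15
tcp_pos: [0.5782, -0.0398, 0.1551]
tcp_rot: [-0.0, 0.038, 0.999, -0.0]
force: [0.7, 0.2, -2.6]
opening: 0.0157
```

>>> step_arm:
  series:
    - [0.0, 0.004, -0.025, 0, -2]
    - [0.0, 0.009, -0.05, 0, -4]
    - [0.0, 0.014, -0.075, 0, -6]
    - [0.0, 0.019, -0.1, 0, -8]
    - [0, 0.024, -0.125, 0, -10]

```text
time_s: 5.57
tcp_pos: [0.6021, -0.1647, 0.155]
tcp_rot: [-0.0, 0.125, 0.992, -0.0]
force: [0.9, -0.5, -1.5]
opening: 0.0159
```

>>> step_arm:
  series:
    - [0.0, 0.004, -0.025, 0, 0]
    - [0.0, 0.009, -0.05, 0, 0]
    - [0.0, 0.014, -0.07, 0, 0]
    - [0.0, 0.018, -0.083, 0, 0]
    - [0, 0.018, -0.083, 0, 0]

```text
time_s: 5.98
tcp_pos: [0.6201, -0.2489, 0.155]
tcp_rot: [-0.0, 0.125, 0.992, -0.001]
force: [0.8, -0.5, -1.3]
opening: 0.0161
```

```bash
python3 - <<'E'
from h import *
p,d=grab("side"); o=env.get_obs(); print(o["tcp_pos"],o["force"])
c=cv2.resize(p[70:250,220:420],None,fx=3.5,fy=3.5,interpolation=cv2.INTER_CUBIC); cv2.imwrite("pics/s2.png",c[...,::-1])
E
```

```text
[ 0.62039861 -0.24668132  0.15488691] [ 0.59322817 -0.0913648  -1.94892707]
```

View pics/s2.png

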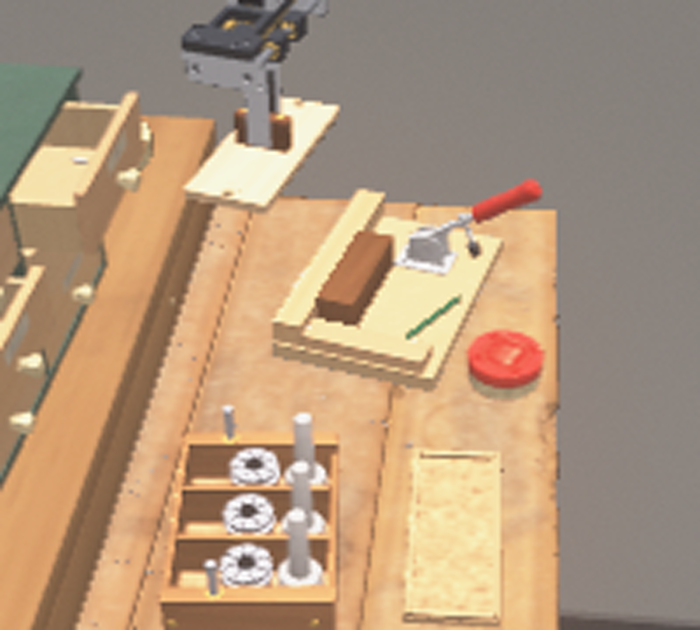

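>>> step_arm:
  series:
    - [0.0, 0, 0, -0.02, 0]
    - [0.0, 0, 0, -0.045, 0]
    - [0.0, 0, 0, -0.07, 0]
    - [0.0, 0, 0, -0.095, 0]
    - [0, 0, 0, -0.115, 0]

```text
time_s: 6.45
tcp_pos: [0.6207, -0.2431, 0.0385]
tcp_rot: [-0.001, 0.122, 0.992, 0.0]
force: [0.3, 0.1, -2.2]
opening: 0.0157
```

>>> step_arm:
  series:
    - [0.0, 0, 0, -0.01, 0]
    - [0.0, 0, 0, -0.017, 0]
    - [0.0, 0, 0, -0.021, 0]
    - [0.0, 0, 0, -0.024, 0]
    - [0, 0, 0, -0.025, 0]

```text
time_s: 6.87
tcp_pos: [0.6221, -0.2444, 0.016]
tcp_rot: [0.0, 0.123, 0.992, -0.0]
force: [-0.2, 0.4, -1.6]
opening: 0.0158
```

>>> step_arm:
  series:
    - [0.0, 0, 0, -0.001, 0]
    - [0.0, 0, 0, -0.002, 0]
    - [0.0, 0, 0, -0.002, 0]
    - [0.0, 0, 0, -0.002, 0]
    - [0, 0, 0, -0.002, 0]

```text
time_s: 7.28
tcp_pos: [0.6222, -0.2445, 0.0145]
tcp_rot: [0.001, 0.123, 0.992, -0.0]
force: [-1.8, 1.3, 4.8]
opening: 0.0158
```

>>> step_arm:
  series:
    - [0.03, 0, 0, 0, 0]
    - [0.04, 0, 0, 0, 0]
    - [0.05, 0, 0, 0, 0]
    - [0.05, 0, 0, 0, 0]
    - [0.05, 0, 0, 0.005, 0]

```text
time_s: 7.7
tcp_pos: [0.6213, -0.2442, 0.0178]
tcp_rot: [-0.001, 0.123, 0.992, 0.0]
force: [-0.1, 0.4, 0.5]
opening: 0.0455
```

>>> step_arm:
  series:
    - [0.05, 0, 0, 0.02, 0]
    - [0.05, 0, 0, 0.05, 0]
    - [0.05, 0, 0, 0.09, 0]
    - [0.05, -0.01, 0, 0.13, 0]
    - [0.05, -0.02, 0, 0.16, 0]

```text
time_s: 8.12
tcp_pos: [0.602, -0.2447, 0.1819]
tcp_rot: [0.001, 0.123, 0.992, -0.0]
force: [-0.5, 0.3, 0.2]
opening: 0.0498
```

```bash
python3 - <<'E'
from h import *
p,d=grab("top");q,e=grab("side");np.savez("/tmp/top1",p=p,d=d);np.savez("/tmp/side1",p=q,d=e); o=env.get_obs(); print(o["tcp_pos"])
a=cv2.resize(p[125:255,260:360],None,fx=4,fy=4,interpolation=cv2.INTER_CUBIC)
b=cv2.resize(q[180:260,255:375],None,fx=4.3333,fy=4.3333,interpolation=cv2.INTER_CUBIC)
c=cv2.resize(p[120:220,380:500],None,fx=1.5,fy=1.5)
cv=np.zeros((530,410+530,3),np.uint8); cv=np.zeros((530,800,3),np.uint8);cv[:520,:400]=a
b=cv2.resize(q[184:256,258:358],None,fx=4,fy=4,interpolation=cv2.INTER_CUBIC);cv[:288,400:]=b;cv[300:450,420:600]=c
cv2.imwrite("pics/m1.png",cv[...,::-1])
E
```

```text
[ 0.6027766  -0.24588294  0.18443538]
```

View pics/m1.png

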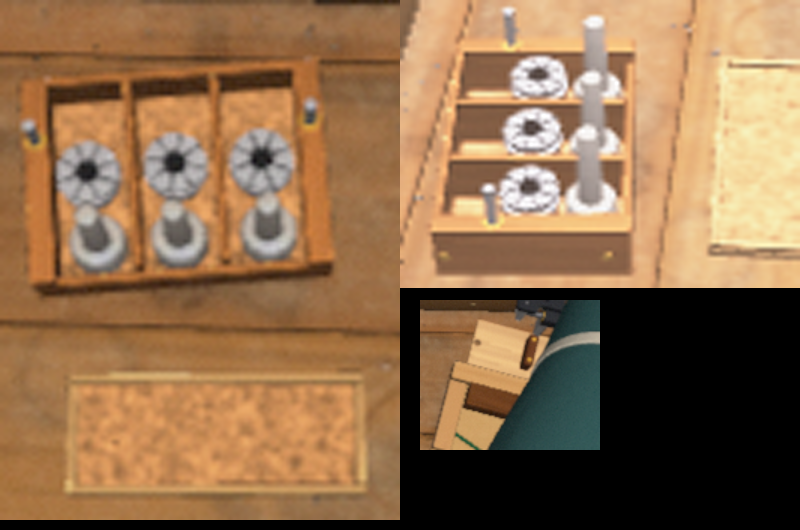

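```bash
python3 - <<'E'
from h import *
A=lambda cx,cy,z: ray("top",260+(cx-1.5)/4,125+(cy-1.5)/4,z)[:2].round(4)
B=lambda cx,cy,z: ray("side",258+(cx-401.5)/4,184+(cy-1.5)/4,z)[:2].round(4)
print("shank top",[A(*c,.096) for c in[(88,215),(176,212),(267,205)]],[B(*c,.096) for c in[(587,131),(592,78),(595,23)]])
print("cap top",[A(*c,.037) for c in[(97,243),(180,238),(268,231)]])
print("collet top",[A(*c,.046) for c in[(88,174),(175,165),(261,160)]],[B(*c,.046) for c in[(529,187),(531,131),(539,77)]])
print("pins",A(28,128,.08),A(312,105,.08),B(489,188,.08),B(509,12,.08))
print("tray",[A(*c,.012).tolist() for c in[(67,378),(363,375),(367,489),(67,491)]])
K=np.array([.5755,.1304]);c,s=np.cos(np.radians(5.7)),np.sin(np.radians(5.7))
for i,y in enumerate((.054,0,-.054)):
    print([ (K+np.array([c*x-s*y,s*x+c*y])).round(4) for x in(-.038,.0035)])
E
```

```text
shank top [array([0.5347, 0.1773]), array([0.538 , 0.1253]), array([0.5437, 0.0716])] [array([0.5332, 0.1772]), array([0.5368, 0.1277]), array([0.5423, 0.0725])]
cap top [array([0.5316, 0.1777]), array([0.5362, 0.1261]), array([0.5421, 0.0714])]
collet top [array([0.5734, 0.1843]), array([0.5806, 0.1304]), array([0.5853, 0.0769])] [array([0.5736, 0.1855]), array([0.5809, 0.1337]), array([0.5841, 0.0795])]
pins [0.592  0.2182] [0.611  0.0464] [0.5918 0.2187] [0.6089 0.0492]
tray [[0.4499, 0.1952], [0.457, 0.0095], [0.3856, 0.0057], [0.379, 0.1916]]
[array([0.5323, 0.1804]), array([0.5736, 0.1845])]
[array([0.5377, 0.1266]), array([0.579 , 0.1307])]
[array([0.5431, 0.0729]), array([0.5843, 0.077 ])]
```

>>> step_arm:
  series:
    - [0.05, -0.006, 0.028, 0.004, -7]
    - [0.05, -0.012, 0.056, 0.008, -14]
    - [0.05, -0.018, 0.084, 0.012, -21]
    - [0.05, -0.024, 0.112, 0.012, -28]
    - [0.05, -0.03, 0.14, 0.012, -35]

```text
time_s: 8.63
tcp_pos: [0.5713, -0.103, 0.1904]
tcp_rot: [-0.0, 0.418, 0.908, 0.0]
force: [0.8, 0.4, -0.2]
opening: 0.0498
```

>>> step_arm:
  series:
    - [0.05, -0.006, 0.03, 0, -7]
    - [0.05, -0.012, 0.06, 0, -14]
    - [0.05, -0.018, 0.09, 0, -21]
    - [0.05, -0.024, 0.12, 0, -28]
    - [0.05, -0.03, 0.15, 0, -35]

```text
time_s: 9.05
tcp_pos: [0.5412, 0.0471, 0.1903]
tcp_rot: [-0.0, 0.672, 0.741, -0.0]
force: [1.2, 0.8, 0.4]
opening: 0.0502
```

>>> step_arm:
  series:
    - [0.05, -0.002, 0.03, 0, 0]
    - [0.05, -0.004, 0.06, 0, 0]
    - [0.05, -0.006, 0.09, 0, 0]
    - [0.05, -0.009, 0.12, 0, 0]
    - [0.05, -0.009, 0.133, 0, 0]

```text
time_s: 9.47
tcp_pos: [0.5317, 0.1829, 0.1901]
tcp_rot: [-0.001, 0.668, 0.744, 0.0]
force: [-0.5, 0.4, 0.5]
opening: 0.0497
```

>>> step_arm:
  series:
    - [0.05, 0, 0, -0.03, 0]
    - [0.05, 0, 0, -0.06, 0]
    - [0.05, 0, 0, -0.06, 0]
    - [0.05, 0, 0, -0.06, 0]
    - [0.05, 0, 0, -0.06, 0]

```text
time_s: 9.88
tcp_pos: [0.5335, 0.1782, 0.1318]
tcp_rot: [0.0, 0.67, 0.742, 0.0]
force: [0.1, -0.6, 0.8]
opening: 0.0502
```

```bash
python3 - <<'E'
from h import *
q,e=grab("side"); o=env.get_obs(); print(o["tcp_pos"],o["joints"].round(2),o["tcp_rot"])
b=cv2.resize(q[130:290,255:415],None,fx=3.5,fy=3.5,interpolation=cv2.INTER_CUBIC)
cv2.imwrite("pics/m2.png",b[...,::-1])
E
```

```text
[0.53369526 0.17842978 0.13209547] [-0.79  0.43  0.52  1.86 -0.26  0.92 -0.05] [3.73877909e-04 6.69789301e-01 7.42550670e-01 8.08655683e-04]
```

View pics/m2.png

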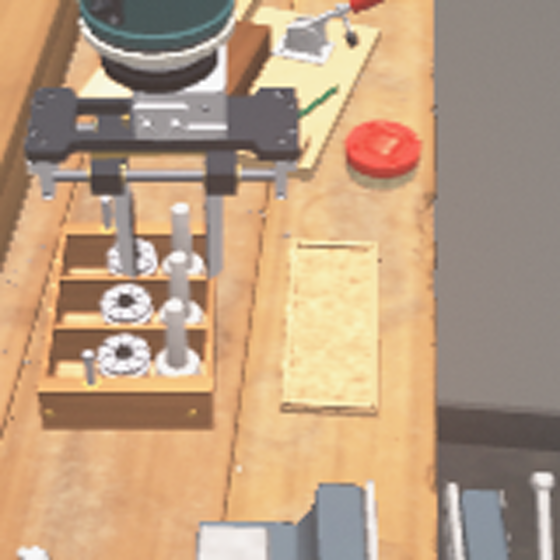

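>>> step_arm:
  series:
    - [0.05, 0, 0, -0.025, 0]
    - [0.05, 0, 0, -0.05, 0]
    - [0.05, 0, 0, -0.065, 0]
    - [0.05, 0, 0, -0.073, 0]
    - [0.05, 0, 0, -0.075, 0]
  grip_force: 15

```text
time_s: 10.35
tcp_pos: [0.5329, 0.1785, 0.0555]
tcp_rot: [-0.0, 0.67, 0.743, -0.0]
force: [0.5, -0.4, 0.1]
opening: 0.0501
```

>>> step_arm:
  series:
    - [0.035, 0, 0, 0, 0]
    - [0.025, 0, 0, 0, 0]
    - [0.02, 0, 0, 0, 0]
    - [0.018, 0, 0, 0, 0]
    - [0.012, 0, 0, 0, 0]

```text
time_s: 10.77
tcp_pos: [0.5331, 0.1788, 0.0561]
tcp_rot: [0.0, 0.669, 0.743, 0.0]
force: [0.6, -0.3, -0.8]
opening: 0.0202
```

>>> step_arm:
  series:
    - [0.01, 0, 0, 0, 0]
    - [0.01, 0, 0, 0, 0]
    - [0.01, 0, 0, 0.0, 0]
    - [0.01, 0, 0, 0.004, 0]
    - [0.01, 0, 0, 0.01, 0]
  grip_force: 40

```text
time_s: 11.18
tcp_pos: [0.5321, 0.1783, 0.0652]
tcp_rot: [-0.0, 0.67, 0.743, -0.001]
force: [0.5, 0.2, -2.3]
opening: 0.0148
```

```bash
python3 - <<'E'
from h import *
q,e=grab("side"); o=env.get_obs(); print(o["tcp_pos"],o["opening"],o["force"],o["ft_torque"])
b=cv2.resize(q[170:260,255:355],None,fx=6,fy=6,interpolation=cv2.INTER_CUBIC)
cv2.imwrite("pics/m3.png",b[...,::-1])
E
```

```text
[0.53286689 0.17850111 0.06657091] 0.014622402054027863 [ 2.22085631 -0.04167011 -0.97545599] [-0.01486238 -0.07455089 -0.0030856 ]
```

View pics/m3.png

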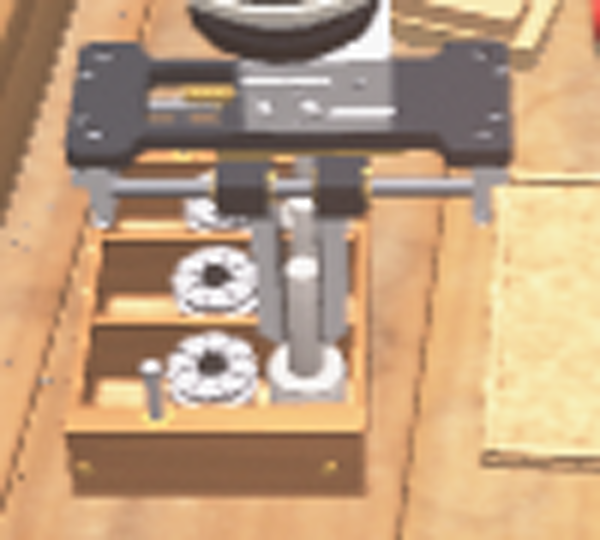

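```bash
python3 - <<'E'
from h import *
o=env.get_obs();t=o["tcp_pos"]
f=lambda P:((proj("side",P)-[255,170])*6+2.5).round(0)
for dy in(-.008,0,.008):
  print(dy,[f([t[0]+s*.0075,t[1]+dy,t[2]]) for s in(1,-1)],[f([t[0]+s*.0195,t[1]+dy,t[2]]) for s in(1,-1)])
print("shank top if centred lifted10",f([t[0],t[1],.106]),"unlifted",f([t[0],t[1],.096]), "y+.012",f([t[0],t[1]+.012,.106]), f([t[0],t[1]+.012,.096]))
print("cap foot front lifted",f([t[0],t[1]+.018,.016]),"cap top centre",f([t[0],t[1],.047]),f([t[0],t[1],.037]))
P=pts("side",env.grab_frame("side")[1])
# crop pixels on shank
for cx,cy in[(300,268),(302,300),(303,320),(303,385),(275,320),(335,320),(335,300)]:
  v,u=round(170+(cy-2.5)/6),round(255+(cx-2.5)/6); print((cx,cy),P[v,u].round(4))
E
```

```text
-0.008 [array([288., 315.]), array([321., 317.])] [array([261., 313.]), array([348., 319.])]
0 [array([285., 328.]), array([319., 330.])] [array([258., 326.]), array([345., 332.])]
0.008 [array([282., 341.]), array([316., 343.])] [array([256., 339.]), array([343., 345.])]
shank top if centred lifted10 [298. 267.] unlifted [299. 283.] y+.012 [294. 287.] [295. 303.]
cap foot front lifted [301. 434.] cap top centre [304. 358.] [304. 373.]
(300, 268) [0.5309 0.1792 0.1072]
(302, 300) [0.5306 0.1856 0.0914]
(303, 320) [0.5312 0.1847 0.0789]
(303, 385) [0.5313 0.1938 0.0455]
(275, 320) [0.5436 0.1894 0.0826]
(335, 320) [0.5173 0.1888 0.0848]
(335, 300) [0.5172 0.1874 0.0947]
```

>>> step_arm:
  series:
    - [0.01, 0, 0, 0.01, 0]
    - [0.01, 0, 0, 0.025, 0]
    - [0.01, 0, 0, 0.04, 0]
    - [0.01, 0, 0, 0.055, 0]
    - [0.01, 0, 0, 0.065, 0]

```text
time_s: 11.7
tcp_pos: [0.5331, 0.1786, 0.1322]
tcp_rot: [0.0, 0.67, 0.743, 0.0]
force: [0.3, 0.3, -2.7]
opening: 0.0148
```

>>> step_arm:
  series:
    - [0.01, -0.015, 0.008, 0.005, 0]
    - [0.01, -0.035, 0.02, 0.005, 0]
    - [0.01, -0.06, 0.035, 0.005, 0]
    - [0.01, -0.085, 0.05, 0.005, 0]
    - [0.01, -0.105, 0.062, 0.0, 0]

```text
time_s: 12.12
tcp_pos: [0.4263, 0.2416, 0.1312]
tcp_rot: [-0.0, 0.669, 0.743, 0.0]
force: [0.8, 1.2, -2.6]
opening: 0.0148
```

>>> step_arm:
  series:
    - [0.01, -0.008, 0.005, -0.015, 0]
    - [0.01, -0.008, 0.005, -0.035, 0]
    - [0.01, -0.008, 0.005, -0.055, 0]
    - [0.01, -0.008, 0.005, -0.068, 0]
    - [0.01, -0.008, 0.005, -0.074, 0]

```text
time_s: 12.53
tcp_pos: [0.419, 0.2452, 0.0552]
tcp_rot: [-0.0, 0.669, 0.743, -0.001]
force: [0.4, -0.6, -1.8]
opening: 0.0145
```

>>> step_arm:
  series:
    - [0.01, 0, 0, -0.003, 0]
    - [0.01, 0, 0, -0.005, 0]
    - [0.01, 0, 0, -0.006, 0]
    - [0.01, 0, 0, -0.007, 0]
    - [0.01, 0, 0, -0.007, 0]

```text
time_s: 12.95
tcp_pos: [0.4201, 0.2458, 0.0499]
tcp_rot: [0.0, 0.67, 0.743, 0.0]
force: [0.7, -0.2, -1.3]
opening: 0.0152
```

>>> step_arm:
  series:
    - [0.01, 0, 0, -0.001, 0]
    - [0.02, 0, 0, -0.001, 0]
    - [0.03, 0, 0, -0.001, 0]
    - [0.045, 0, 0, -0.001, 0]
    - [0.05, 0, 0, -0.001, 0]

```text
time_s: 13.37
tcp_pos: [0.4198, 0.2457, 0.0486]
tcp_rot: [-0.0, 0.67, 0.743, 0.0]
force: [-0.8, 0.5, 0.3]
opening: 0.0363
```

>>> step_arm:
  series:
    - [0.05, 0, 0, 0.01, 0]
    - [0.05, 0, 0, 0.035, 0]
    - [0.05, 0, 0, 0.07, 0]
    - [0.05, 0, 0, 0.1, 0]
    - [0.06, 0, 0, 0.112, 0]

```text
time_s: 13.78
tcp_pos: [0.421, 0.246, 0.1647]
tcp_rot: [0.0, 0.67, 0.743, 0.002]
force: [0.4, -0.4, 1.1]
opening: 0.0539
```

>>> step_arm:
  series:
    - [0.07, 0.03, -0.012, 0, 0]
    - [0.07, 0.065, -0.025, 0, 0]
    - [0.07, 0.1, -0.04, 0, 0]
    - [0.07, 0.135, -0.054, 0, 0]
    - [0.07, 0.1535, -0.0605, 0, 0]

```text
time_s: 14.2
tcp_pos: [0.5764, 0.1824, 0.1613]
tcp_rot: [0.001, 0.67, 0.742, 0.0]
force: [-0.0, -0.0, -0.4]
opening: 0.0698
```

>>> step_arm:
  series:
    - [0.07, 0, 0, -0.02, 0]
    - [0.07, 0, 0, -0.05, 0]
    - [0.07, 0, 0, -0.08, 0]
    - [0.07, 0, 0, -0.09, 0]
    - [0.07, 0, 0, -0.09, 0]

```text
time_s: 14.62
tcp_pos: [0.572, 0.1846, 0.0689]
tcp_rot: [-0.001, 0.67, 0.743, -0.002]
force: [0.1, -1.2, 0.1]
opening: 0.07
```

```bash
python3 - <<'E'
from h import *
q,e=grab("side"); o=env.get_obs(); print(o["tcp_pos"],o["opening"],o["force"])
b=cv2.resize(q[160:270,255:365],None,fx=5,fy=5,interpolation=cv2.INTER_CUBIC)
cv2.imwrite("pics/m4.png",b[...,::-1])
E
```

```text
[0.57307336 0.18487544 0.0707763 ] 0.07014489198401694 [0.01454912 0.42864628 1.06792744]
```

View pics/m4.png

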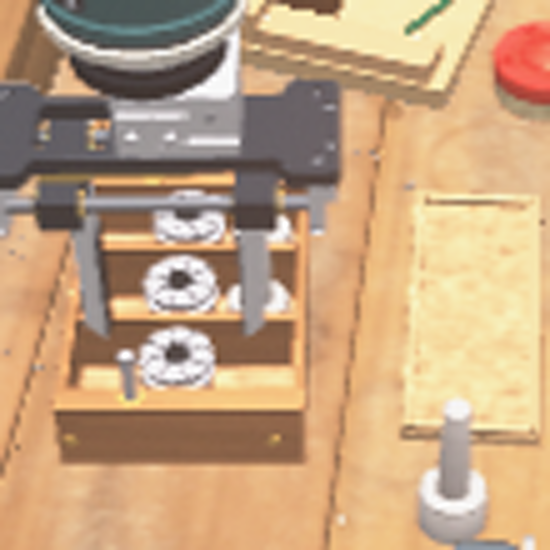

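>>> step_arm:
  series:
    - [0.07, 0, 0, -0.015, 0]
    - [0.07, 0, 0, -0.03, 0]
    - [0.07, 0, 0, -0.043, 0]
    - [0.07, 0, 0, -0.05, 0]
    - [0.07, 0, 0, -0.053, 0]
  grip_force: 15

```text
time_s: 15.08
tcp_pos: [0.5733, 0.1852, 0.0174]
tcp_rot: [-0.0, 0.669, 0.743, -0.0]
force: [-0.2, 0.8, -0.4]
opening: 0.07
```

>>> step_arm:
  series:
    - [0.06, 0, 0, 0, 0]
    - [0.05, 0, 0, 0, 0]
    - [0.044, 0, 0, 0, 0]
    - [0.04, 0, 0, 0, 0]
    - [0.035, 0, 0, 0, 0]

```text
time_s: 15.5
tcp_pos: [0.5736, 0.1852, 0.0179]
tcp_rot: [0.0, 0.67, 0.743, 0.0]
force: [-0.3, 0.1, 4.3]
opening: 0.0405
```

>>> step_arm:
  series:
    - [0.03, 0, 0, 0, 0]
    - [0.03, 0, 0, 0, 0]
    - [0.03, 0, 0, 0.0, 0]
    - [0.03, 0, 0, 0.004, 0]
    - [0.03, 0, 0, 0.01, 0]
  grip_force: 40

```text
time_s: 15.92
tcp_pos: [0.5728, 0.1849, 0.0273]
tcp_rot: [-0.0, 0.67, 0.743, -0.001]
force: [0.0, -0.3, -1.6]
opening: 0.0402
```

>>> step_arm:
  series:
    - [0.03, 0, 0, 0.015, 0]
    - [0.03, 0, 0, 0.035, 0]
    - [0.03, 0, 0, 0.055, 0]
    - [0.03, 0, 0, 0.075, 0]
    - [0.03, 0, 0, 0.088, 0]

```text
time_s: 16.33
tcp_pos: [0.5737, 0.1851, 0.1177]
tcp_rot: [0.0, 0.67, 0.743, 0.001]
force: [0.4, -0.6, -1.3]
opening: 0.04
```

```bash
cat > tr.py <<'E'
from h import *
def tray(ref,save=None):
    o=env.get_obs();print(o["tcp_pos"].round(4),round(o["opening"],4),o["time_s"])
    for n in("top","side"):
        p,d=grab(n); r=np.load(ref%n)["p"].astype(int)
        m=(np.abs(p.astype(int)-r).max(-1)>40)
        c=[proj(n,[x,y,.01]) for x in(.36,.475) for y in(-.01,.205)]
        c=np.array(c).astype(int);a,b=c.min(0),c.max(0)
        print(n,"changed px in tray box",m[a[1]:b[1],a[0]:b[0]].sum(),"of",(b-a).prod())
        if save: np.savez(save%n,p=p,d=d)
    return p
if __name__=="__main__": tray("/tmp/%s1.npz")
E
python3 tr.py
```

```text
[0.5737 0.1851 0.1177] 0.04 16.3333
top changed px in tray box 705 of 4224
side changed px in tray box 52 of 2508
```

>>> step_arm:
  series:
    - [0.03, -0.02, -0.005, 0, 0]
    - [0.03, -0.05, -0.011, 0, 0]
    - [0.03, -0.085, -0.018, 0, 0]
    - [0.03, -0.12, -0.026, 0, 0]
    - [0.03, -0.15, -0.034, 0, 0]

```text
time_s: 16.85
tcp_pos: [0.4204, 0.1504, 0.1141]
tcp_rot: [-0.0, 0.669, 0.743, -0.001]
force: [0.7, -0.0, -1.1]
opening: 0.0403
```

>>> step_arm:
  series:
    - [0.03, -0.0075, 0, -0.015, 0]
    - [0.03, -0.0075, 0, -0.035, 0]
    - [0.03, -0.0075, 0, -0.06, 0]
    - [0.03, -0.0075, 0, -0.08, 0]
    - [0.03, -0.0075, 0, -0.09, 0]

```text
time_s: 17.27
tcp_pos: [0.4142, 0.1504, 0.0229]
tcp_rot: [-0.0, 0.67, 0.743, -0.002]
force: [0.2, -0.8, -2.8]
opening: 0.0403
```

>>> step_arm:
  series:
    - [0.03, 0, 0, -0.002, 0]
    - [0.03, 0, 0, -0.004, 0]
    - [0.03, 0, 0, -0.006, 0]
    - [0.03, 0, 0, -0.007, 0]
    - [0.03, 0, 0, -0.007, 0]

```text
time_s: 17.68
tcp_pos: [0.4161, 0.1514, 0.0189]
tcp_rot: [0.0, 0.669, 0.743, 0.0]
force: [0.3, 0.1, -1.5]
opening: 0.0406
```

>>> step_arm:
  series:
    - [0.03, 0, 0, -0.001, 0]
    - [0.03, 0, 0, -0.001, 0]
    - [0.03, 0, 0, -0.001, 0]
    - [0.045, 0, 0, -0.001, 0]
    - [0.05, 0, 0, -0.001, 0]

```text
time_s: 18.1
tcp_pos: [0.4159, 0.1512, 0.0176]
tcp_rot: [0.0, 0.67, 0.743, 0.0]
force: [0.3, 0.0, 0.5]
opening: 0.0475
```

>>> step_arm:
  series:
    - [0.06, 0, 0, 0.0, 0]
    - [0.06, 0, 0, 0.01, 0]
    - [0.06, 0, 0, 0.04, 0]
    - [0.06, 0, 0, 0.08, 0]
    - [0.05, 0, 0, 0.12, 0]

```text
time_s: 18.52
tcp_pos: [0.4152, 0.15, 0.139]
tcp_rot: [0.0, 0.67, 0.742, -0.001]
force: [-0.1, 0.3, 0.5]
opening: 0.0562
```

>>> step_arm:
  series:
    - [0.05, 0.02, -0.004, 0.015, 0]
    - [0.05, 0.055, -0.011, 0.015, 0]
    - [0.05, 0.09, -0.018, 0.015, 0]
    - [0.05, 0.118, -0.023, 0.015, 0]
    - [0.05, 0.1215, -0.024, 0.005, 0]

```text
time_s: 18.93
tcp_pos: [0.5418, 0.1257, 0.1444]
tcp_rot: [0.002, 0.67, 0.742, 0.001]
force: [0.3, -0.0, -0.0]
opening: 0.05
```

```bash
python3 - <<'E'
from h import *
q,e=grab("side"); o=env.get_obs(); print(o["tcp_pos"],o["opening"],o["force"])
b=cv2.resize(q[170:270,265:385],None,fx=5,fy=5,interpolation=cv2.INTER_CUBIC)
cv2.imwrite("pics/m5.png",b[...,::-1])
E
```

```text
[0.53902023 0.12563365 0.1414775 ] 0.04967650088841861 [-1.2314311  -1.3165571  -3.95480853]
```

View pics/m5.png

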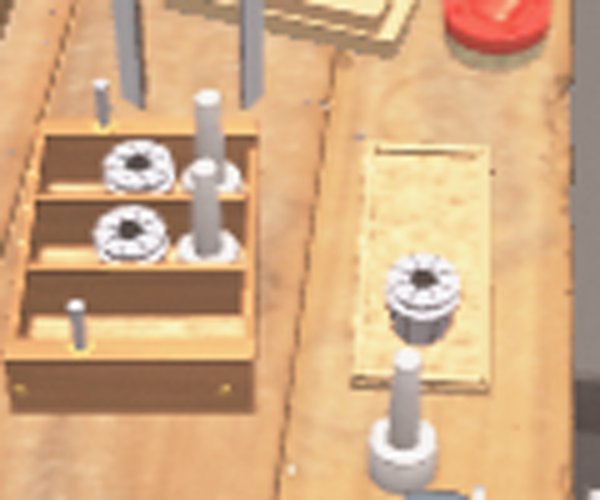

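>>> step_arm:
  series:
    - [0.05, 0, 0, -0.03, 0]
    - [0.05, 0, 0, -0.055, 0]
    - [0.05, 0, 0, -0.075, 0]
    - [0.05, 0, 0, -0.084, 0]
    - [0.05, 0, 0, -0.087, 0]
  grip_force: 15

```text
time_s: 19.4
tcp_pos: [0.536, 0.1271, 0.0547]
tcp_rot: [-0.001, 0.669, 0.743, -0.001]
force: [0.6, -0.0, 0.7]
opening: 0.0502
```

>>> step_arm:
  series:
    - [0.035, 0, 0, 0, 0]
    - [0.025, 0, 0, 0, 0]
    - [0.02, 0, 0, 0, 0]
    - [0.018, 0, 0, 0, 0]
    - [0.012, 0, 0, 0, 0]

```text
time_s: 19.82
tcp_pos: [0.5376, 0.1273, 0.0561]
tcp_rot: [0.0, 0.669, 0.743, 0.0]
force: [0.1, 1.1, -0.2]
opening: 0.02
```

>>> step_arm:
  series:
    - [0.01, 0, 0, 0, 0]
    - [0.01, 0, 0, 0, 0]
    - [0.01, 0, 0, 0.0, 0]
    - [0.01, 0, 0, 0.004, 0]
    - [0.01, 0, 0, 0.01, 0]
  grip_force: 40

```text
time_s: 20.23
tcp_pos: [0.5366, 0.1269, 0.0652]
tcp_rot: [-0.0, 0.67, 0.743, -0.001]
force: [0.8, -0.2, -2.5]
opening: 0.0148
```

>>> step_arm:
  series:
    - [0.01, 0, 0, 0.01, 0]
    - [0.01, 0, 0, 0.025, 0]
    - [0.01, 0, 0, 0.04, 0]
    - [0.01, 0, 0, 0.053, 0]
    - [0.01, 0, 0, 0.06, 0]

```text
time_s: 20.65
tcp_pos: [0.5378, 0.1272, 0.1275]
tcp_rot: [0.0, 0.67, 0.743, 0.001]
force: [-0.3, 0.2, -2.0]
opening: 0.0147
```

>>> step_arm:
  series:
    - [0.01, -0.001, 0.01, 0, 0]
    - [0.01, -0.003, 0.027, 0, 0]
    - [0.01, -0.004, 0.042, 0, 0]
    - [0.01, -0.005, 0.0535, 0, 0]
    - [0.01, -0.005, 0.0535, 0, 0]

```text
time_s: 21.07
tcp_pos: [0.5314, 0.1837, 0.1247]
tcp_rot: [-0.001, 0.668, 0.744, -0.0]
force: [0.1, 0.8, -1.8]
opening: 0.0148
```

>>> step_arm:
  series:
    - [0.01, 0, 0, -0.012, 0]
    - [0.01, 0, 0, -0.027, 0]
    - [0.01, 0, 0, -0.042, 0]
    - [0.01, 0, 0, -0.055, 0]
    - [0.01, 0, 0, -0.063, 0]

```text
time_s: 21.48
tcp_pos: [0.5316, 0.1795, 0.0603]
tcp_rot: [-0.0, 0.67, 0.742, -0.001]
force: [-0.7, 0.5, -2.4]
opening: 0.0149
```

>>> step_arm:
  series:
    - [0.01, 0, 0, -0.002, 0]
    - [0.01, 0, 0, -0.004, 0]
    - [0.01, 0, 0, -0.006, 0]
    - [0.01, 0, 0, -0.007, 0]
    - [0.01, 0, 0, -0.008, 0]

```text
time_s: 21.9
tcp_pos: [0.5332, 0.1807, 0.0556]
tcp_rot: [0.0, 0.67, 0.743, 0.001]
force: [-7.0, -2.4, 29.2]
opening: 0.0149
```

>>> step_arm:
  series:
    - [0.015, 0, 0, 0, 0]
    - [0.02, 0, 0, 0, 0]
    - [0.03, 0, 0, 0, 0]
    - [0.045, 0, 0, 0, 0]
    - [0.05, 0, 0, 0, 0]

```text
time_s: 22.32
tcp_pos: [0.5324, 0.1807, 0.0546]
tcp_rot: [0.0, 0.669, 0.743, 0.0]
force: [-0.0, -0.3, 0.4]
opening: 0.0366
```

>>> step_arm:
  series:
    - [0.05, 0, 0, 0.01, 0]
    - [0.05, 0, 0, 0.035, 0]
    - [0.05, 0, 0, 0.07, 0]
    - [0.07, 0, 0, 0.09, 0]
    - [0.07, 0, 0, 0.096, 0]

```text
time_s: 22.73
tcp_pos: [0.5337, 0.1809, 0.1544]
tcp_rot: [0.001, 0.67, 0.743, 0.002]
force: [-0.2, 0.7, 0.5]
opening: 0.0603
```

>>> step_arm:
  series:
    - [0.07, 0.012, -0.012, 0, 0]
    - [0.07, 0.03, -0.031, 0, 0]
    - [0.07, 0.047, -0.049, 0, 0]
    - [0.07, 0.047, -0.049, -0.01, 0]
    - [0.07, 0.047, -0.049, -0.035, 0]

```text
time_s: 23.15
tcp_pos: [0.5814, 0.1304, 0.1173]
tcp_rot: [0.001, 0.67, 0.742, 0.002]
force: [0.0, 0.7, -0.4]
opening: 0.0701
```

>>> step_arm:
  series:
    - [0.07, 0, 0, -0.02, 0]
    - [0.07, 0, 0, -0.045, 0]
    - [0.07, 0, 0, -0.065, 0]
    - [0.07, 0, 0, -0.083, 0]
    - [0.07, 0, 0, -0.088, 0]
  grip_force: 15

```text
time_s: 23.57
tcp_pos: [0.5775, 0.1314, 0.0247]
tcp_rot: [-0.001, 0.67, 0.743, -0.002]
force: [0.1, 0.3, -0.6]
opening: 0.0699
```

>>> step_arm:
  series:
    - [0.07, 0, 0, -0.008, 0]
    - [0.07, 0, 0, -0.01, 0]
    - [0.06, 0, 0, -0.01, 0]
    - [0.05, 0, 0, -0.01, 0]
    - [0.044, 0, 0, -0.01, 0]

```text
time_s: 23.98
tcp_pos: [0.5797, 0.1318, 0.0183]
tcp_rot: [0.0, 0.67, 0.743, 0.001]
force: [-0.5, -0.2, -0.0]
opening: 0.0533
```

>>> step_arm:
  series:
    - [0.04, 0, 0, 0, 0]
    - [0.035, 0, 0, 0, 0]
    - [0.03, 0, 0, 0, 0]
    - [0.03, 0, 0, 0, 0]
    - [0.03, 0, 0, 0, 0]

```text
time_s: 24.4
tcp_pos: [0.5796, 0.1317, 0.0179]
tcp_rot: [0.0, 0.67, 0.743, 0.0]
force: [-0.6, 1.0, 6.5]
opening: 0.0407
```

>>> step_arm:
  series:
    - [0.03, 0, 0, 0, 0]
    - [0.03, 0, 0, 0, 0]
    - [0.03, 0, 0, 0.003, 0]
    - [0.03, 0, 0, 0.01, 0]
    - [0.03, 0, 0, 0.02, 0]
  grip_force: 40

```text
time_s: 24.82
tcp_pos: [0.5788, 0.1314, 0.0375]
tcp_rot: [-0.0, 0.67, 0.743, -0.001]
force: [-0.1, -0.9, -1.6]
opening: 0.04
```

>>> step_arm:
  series:
    - [0.03, 0, 0, 0.015, 0]
    - [0.03, 0, 0, 0.035, 0]
    - [0.03, 0, 0, 0.055, 0]
    - [0.03, 0, 0, 0.07, 0]
    - [0.03, 0, 0, 0.08, 0]

```text
time_s: 25.23
tcp_pos: [0.5798, 0.1316, 0.1199]
tcp_rot: [0.0, 0.67, 0.743, 0.001]
force: [-0.1, 0.3, -1.7]
opening: 0.0406
```

```bash
python3 tr.py
```

```text
[0.5798 0.1316 0.1199] 0.0406 25.2333
top changed px in tray box 1806 of 4224
side changed px in tray box 274 of 2508
```

```bash
cat > tr.py <<'E'
from h import *
import sys
# edge strip test in side view: changed pixels vs reference in a band round the part of the tray with y<ymax
def tray(ymax):
    o=env.get_obs();print(o["tcp_pos"].round(4),round(o["opening"],4),o["time_s"])
    p,_=grab("side"); r=np.load("/tmp/side1.npz")["p"].astype(int)
    m=(np.abs(p.astype(int)-r).max(-1)>30).astype(np.uint8)
    poly=np.array([proj("side",[x,y,.006]) for x,y in[(.36,-.02),(.475,-.02),(.475,ymax),(.36,ymax)]]).astype(np.int32)
    k=np.zeros_like(m);cv2.fillPoly(k,[poly],1); print("changed",(m&k).sum(),"of",k.sum())
    ys,xs=np.where(m&k); 
    if len(xs): print("bbox px",xs.min(),xs.max(),ys.min(),ys.max())
    return p
if __name__=="__main__": tray(float(sys.argv[1]))
E
python3 tr.py 0.10
```

```text
[0.5801 0.1318 0.1193] 0.0403 25.3333
changed 16 of 1156
bbox px 345 354 220 222
```

>>> step_arm:
  series:
    - [0.03, -0.02, -0.004, 0, 0]
    - [0.03, -0.05, -0.01, 0, 0]
    - [0.03, -0.085, -0.017, 0, 0]
    - [0.03, -0.12, -0.024, 0, 0]
    - [0.03, -0.15, -0.03, 0, 0]

```text
time_s: 25.8
tcp_pos: [0.4264, 0.1008, 0.1162]
tcp_rot: [-0.001, 0.67, 0.743, -0.001]
force: [0.2, 0.3, -0.9]
opening: 0.0402
```

>>> step_arm:
  series:
    - [0.03, -0.0115, -0.0005, -0.015, 0]
    - [0.03, -0.0115, -0.0005, -0.035, 0]
    - [0.03, -0.0115, -0.0005, -0.06, 0]
    - [0.03, -0.0115, -0.0005, -0.08, 0]
    - [0.03, -0.0115, -0.0005, -0.092, 0]

```text
time_s: 26.22
tcp_pos: [0.4163, 0.1005, 0.023]
tcp_rot: [-0.0, 0.67, 0.743, -0.002]
force: [-0.5, 0.4, -1.5]
opening: 0.0402
```

>>> step_arm:
  series:
    - [0.03, 0, 0, -0.002, 0]
    - [0.03, 0, 0, -0.004, 0]
    - [0.03, 0, 0, -0.006, 0]
    - [0.03, 0, 0, -0.007, 0]
    - [0.03, 0, 0, -0.008, 0]

```text
time_s: 26.63
tcp_pos: [0.4181, 0.1013, 0.0179]
tcp_rot: [0.0, 0.669, 0.743, 0.0]
force: [-4.1, -1.2, 27.4]
opening: 0.0401
```

>>> step_arm:
  series:
    - [0.035, 0, 0, 0, 0]
    - [0.042, 0, 0, 0, 0]
    - [0.05, 0, 0, 0, 0]
    - [0.06, 0, 0, 0, 0]
    - [0.06, 0, 0, 0, 0]

```text
time_s: 27.05
tcp_pos: [0.4179, 0.1012, 0.0176]
tcp_rot: [0.0, 0.67, 0.743, 0.0]
force: [0.0, 1.1, 0.8]
opening: 0.0578
```

>>> step_arm:
  series:
    - [0.06, 0, 0, 0.005, 0]
    - [0.06, 0, 0, 0.02, 0]
    - [0.06, 0, 0, 0.055, 0]
    - [0.05, 0, 0, 0.09, 0]
    - [0.05, 0, 0, 0.125, 0]

```text
time_s: 27.47
tcp_pos: [0.4174, 0.1003, 0.144]
tcp_rot: [0.0, 0.67, 0.742, -0.001]
force: [-0.7, 0.1, 0.3]
opening: 0.051
```

>>> step_arm:
  series:
    - [0.05, 0.03, -0.007, 0.005, 0]
    - [0.05, 0.065, -0.015, 0.005, 0]
    - [0.05, 0.1, -0.023, 0.005, 0]
    - [0.05, 0.125, -0.0285, 0.005, 0]
    - [0.05, 0.125, -0.0285, 0, 0]

```text
time_s: 27.88
tcp_pos: [0.5468, 0.071, 0.1434]
tcp_rot: [0.002, 0.67, 0.742, 0.0]
force: [0.0, -0.3, -0.1]
opening: 0.0498
```

```bash
python3 - <<'E'
from h import *
q,e=grab("side"); o=env.get_obs(); print(o["tcp_pos"],o["opening"],o["force"])
b=cv2.resize(q[170:270,265:385],None,fx=5,fy=5,interpolation=cv2.INTER_CUBIC)
cv2.imwrite("pics/m6.png",b[...,::-1])
E
```

```text
[0.54403496 0.07136447 0.14173805] 0.05014688784055568 [-1.66818254 -0.0502568  -1.43404757]
```

View pics/m6.png

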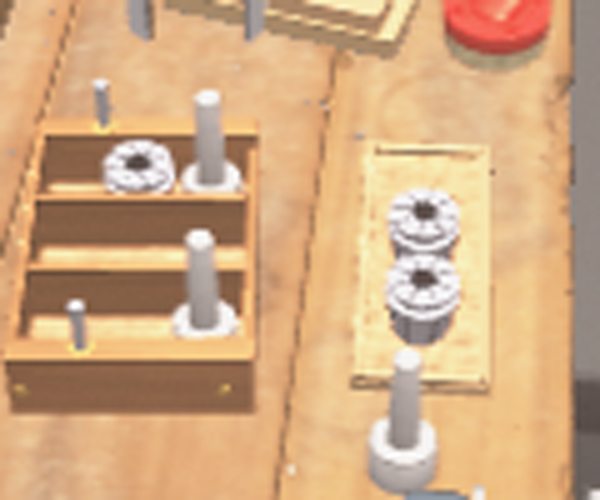

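>>> step_arm:
  series:
    - [0.05, 0, 0, -0.03, 0]
    - [0.05, 0, 0, -0.055, 0]
    - [0.05, 0, 0, -0.075, 0]
    - [0.05, 0, 0, -0.084, 0]
    - [0.05, 0, 0, -0.087, 0]
  grip_force: 15

```text
time_s: 28.35
tcp_pos: [0.5416, 0.0726, 0.0545]
tcp_rot: [-0.001, 0.669, 0.743, -0.001]
force: [0.6, 0.3, -0.3]
opening: 0.0501
```

>>> step_arm:
  series:
    - [0.035, 0, 0, 0, 0]
    - [0.025, 0, 0, 0, 0]
    - [0.02, 0, 0, 0, 0]
    - [0.018, 0, 0, 0, 0]
    - [0.012, 0, 0, 0, 0]

```text
time_s: 28.77
tcp_pos: [0.5431, 0.0728, 0.0561]
tcp_rot: [0.0, 0.669, 0.743, 0.0]
force: [-1.5, 0.6, 0.2]
opening: 0.0202
```

>>> step_arm:
  series:
    - [0.01, 0, 0, 0, 0]
    - [0.01, 0, 0, 0, 0]
    - [0.01, 0, 0, 0.0, 0]
    - [0.01, 0, 0, 0.004, 0]
    - [0.01, 0, 0, 0.01, 0]
  grip_force: 40

```text
time_s: 29.18
tcp_pos: [0.5422, 0.0724, 0.0652]
tcp_rot: [-0.0, 0.67, 0.743, -0.001]
force: [0.7, -0.2, -2.7]
opening: 0.0143
```

>>> step_arm:
  series:
    - [0.01, 0, 0, 0.01, 0]
    - [0.01, 0, 0, 0.025, 0]
    - [0.01, 0, 0, 0.04, 0]
    - [0.01, 0, 0, 0.053, 0]
    - [0.01, 0, 0, 0.06, 0]

```text
time_s: 29.6
tcp_pos: [0.5433, 0.0726, 0.1275]
tcp_rot: [0.0, 0.67, 0.743, 0.001]
force: [-0.2, 0.6, -2.4]
opening: 0.0148
```

>>> step_arm:
  series:
    - [0.01, -0.001, 0.01, 0, 0]
    - [0.01, -0.003, 0.027, 0, 0]
    - [0.01, -0.004, 0.042, 0, 0]
    - [0.01, -0.0055, 0.0545, 0, 0]
    - [0.01, -0.0055, 0.0545, 0, 0]

```text
time_s: 30.02
tcp_pos: [0.5365, 0.1305, 0.1247]
tcp_rot: [-0.001, 0.668, 0.744, -0.0]
force: [-0.1, 1.2, -2.0]
opening: 0.0148
```

>>> step_arm:
  series:
    - [0.01, 0, 0, -0.012, 0]
    - [0.01, 0, 0, -0.027, 0]
    - [0.01, 0, 0, -0.042, 0]
    - [0.01, 0, 0, -0.055, 0]
    - [0.01, 0, 0, -0.063, 0]

```text
time_s: 30.43
tcp_pos: [0.5365, 0.1262, 0.0603]
tcp_rot: [-0.0, 0.67, 0.742, -0.001]
force: [0.3, 0.1, -2.6]
opening: 0.0147
```

>>> step_arm:
  series:
    - [0.01, 0, 0, -0.002, 0]
    - [0.01, 0, 0, -0.004, 0]
    - [0.01, 0, 0, -0.006, 0]
    - [0.01, 0, 0, -0.0065, 0]
    - [0.01, 0, 0, -0.007, 0]

```text
time_s: 30.85
tcp_pos: [0.5376, 0.1272, 0.0558]
tcp_rot: [0.0, 0.67, 0.743, 0.0]
force: [0.5, -0.3, 2.5]
opening: 0.015
```

>>> step_arm:
  series:
    - [0.015, 0, 0, 0, 0]
    - [0.02, 0, 0, 0, 0]
    - [0.03, 0, 0, 0, 0]
    - [0.045, 0, 0, 0, 0]
    - [0.05, 0, 0, 0, 0]

```text
time_s: 31.27
tcp_pos: [0.5374, 0.1271, 0.0556]
tcp_rot: [0.0, 0.67, 0.743, 0.0]
force: [0.0, 0.4, 0.2]
opening: 0.0362
```

>>> step_arm:
  series:
    - [0.05, 0, 0, 0.01, 0]
    - [0.05, 0, 0, 0.035, 0]
    - [0.05, 0, 0, 0.07, 0]
    - [0.07, 0, 0, 0.09, 0]
    - [0.07, 0, 0, 0.095, 0]

```text
time_s: 31.68
tcp_pos: [0.5388, 0.1272, 0.1545]
tcp_rot: [0.001, 0.67, 0.743, 0.002]
force: [0.3, -0.7, -0.0]
opening: 0.0599
```

>>> step_arm:
  series:
    - [0.07, 0.012, -0.012, 0, 0]
    - [0.07, 0.03, -0.031, 0, 0]
    - [0.07, 0.047, -0.0495, 0, 0]
    - [0.07, 0.047, -0.0495, -0.01, 0]
    - [0.07, 0.047, -0.0495, -0.035, 0]

```text
time_s: 32.1
tcp_pos: [0.5864, 0.0762, 0.1174]
tcp_rot: [0.001, 0.67, 0.742, 0.002]
force: [0.5, 1.7, -0.8]
opening: 0.0699
```

>>> step_arm:
  series:
    - [0.07, 0, 0, -0.02, 0]
    - [0.07, 0, 0, -0.045, 0]
    - [0.07, 0, 0, -0.065, 0]
    - [0.07, 0, 0, -0.083, 0]
    - [0.07, 0, 0, -0.088, 0]
  grip_force: 15

```text
time_s: 32.52
tcp_pos: [0.5826, 0.0775, 0.0249]
tcp_rot: [-0.001, 0.67, 0.743, -0.002]
force: [-1.1, 0.8, -0.9]
opening: 0.0701
```

>>> step_arm:
  series:
    - [0.07, 0, 0, -0.008, 0]
    - [0.07, 0, 0, -0.01, 0]
    - [0.06, 0, 0, -0.01, 0]
    - [0.05, 0, 0, -0.01, 0]
    - [0.044, 0, 0, -0.01, 0]

```text
time_s: 32.93
tcp_pos: [0.5847, 0.0777, 0.0183]
tcp_rot: [0.0, 0.67, 0.743, 0.0]
force: [-0.8, 0.6, 0.1]
opening: 0.0534
```

>>> step_arm:
  series:
    - [0.04, 0, 0, 0, 0]
    - [0.035, 0, 0, 0, 0]
    - [0.03, 0, 0, 0, 0]
    - [0.03, 0, 0, 0, 0]
    - [0.03, 0, 0, 0, 0]

```text
time_s: 33.35
tcp_pos: [0.5846, 0.0777, 0.0179]
tcp_rot: [0.0, 0.67, 0.743, 0.0]
force: [-1.1, -0.2, 6.6]
opening: 0.0407
```

>>> step_arm:
  series:
    - [0.03, 0, 0, 0, 0]
    - [0.03, 0, 0, 0, 0]
    - [0.03, 0, 0, 0.003, 0]
    - [0.03, 0, 0, 0.01, 0]
    - [0.03, 0, 0, 0.02, 0]
  grip_force: 40

```text
time_s: 33.77
tcp_pos: [0.5838, 0.0774, 0.0376]
tcp_rot: [-0.0, 0.67, 0.743, -0.001]
force: [-0.8, -0.2, -1.4]
opening: 0.0407
```

>>> step_arm:
  series:
    - [0.03, 0, 0, 0.015, 0]
    - [0.03, 0, 0, 0.035, 0]
    - [0.03, 0, 0, 0.055, 0]
    - [0.03, 0, 0, 0.07, 0]
    - [0.03, 0, 0, 0.08, 0]

```text
time_s: 34.18
tcp_pos: [0.5848, 0.0776, 0.1198]
tcp_rot: [0.0, 0.67, 0.743, 0.001]
force: [-0.0, -0.5, -2.1]
opening: 0.0405
```

```bash
python3 tr.py 0.05
```

```text
[0.5848 0.0776 0.1198] 0.0405 34.1833
changed 21 of 666
bbox px 344 354 207 209
```

>>> step_arm:
  series:
    - [0.03, -0.02, -0.004, 0, 0]
    - [0.03, -0.05, -0.01, 0, 0]
    - [0.03, -0.085, -0.016, 0, 0]
    - [0.03, -0.12, -0.021, 0, 0]
    - [0.03, -0.15, -0.026, 0, 0]

```text
time_s: 34.65
tcp_pos: [0.4317, 0.0512, 0.1167]
tcp_rot: [-0.001, 0.67, 0.743, -0.001]
force: [0.7, -0.0, -0.9]
opening: 0.0406
```

>>> step_arm:
  series:
    - [0.03, -0.0145, -0.0005, -0.015, 0]
    - [0.03, -0.0145, -0.0005, -0.035, 0]
    - [0.03, -0.0145, -0.0005, -0.06, 0]
    - [0.03, -0.0145, -0.0005, -0.08, 0]
    - [0.03, -0.0145, -0.0005, -0.092, 0]

```text
time_s: 35.07
tcp_pos: [0.4187, 0.0509, 0.0236]
tcp_rot: [-0.0, 0.67, 0.743, -0.001]
force: [-0.4, 0.5, -1.5]
opening: 0.0404
```

>>> step_arm:
  series:
    - [0.03, 0, 0, -0.002, 0]
    - [0.03, 0, 0, -0.004, 0]
    - [0.03, 0, 0, -0.006, 0]
    - [0.03, 0, 0, -0.007, 0]
    - [0.03, 0, 0, -0.0075, 0]

```text
time_s: 35.48
tcp_pos: [0.4201, 0.0513, 0.0184]
tcp_rot: [0.0, 0.669, 0.743, 0.0]
force: [-0.0, -0.2, -1.7]
opening: 0.0405
```

>>> step_arm:
  series:
    - [0.035, 0, 0, 0, 0]
    - [0.042, 0, 0, 0, 0]
    - [0.05, 0, 0, 0, 0]
    - [0.06, 0, 0, 0, 0]
    - [0.06, 0, 0, 0, 0]

```text
time_s: 35.9
tcp_pos: [0.4199, 0.0511, 0.018]
tcp_rot: [0.0, 0.67, 0.743, 0.0]
force: [0.0, -0.7, -0.2]
opening: 0.0581
```

>>> step_arm:
  series:
    - [0.06, 0, 0, 0.005, 0]
    - [0.06, 0, 0, 0.02, 0]
    - [0.06, 0, 0, 0.055, 0]
    - [0.05, 0, 0, 0.09, 0]
    - [0.05, 0, 0, 0.1245, 0]

```text
time_s: 36.32
tcp_pos: [0.4193, 0.0502, 0.1439]
tcp_rot: [0.0, 0.67, 0.742, -0.001]
force: [0.3, 1.3, 1.3]
opening: 0.051
```

>>> step_arm:
  series:
    - [0.05, 0, 0.04, 0, 0]
    - [0.05, 0, 0.08, 0, 0]
    - [0.05, 0, 0.12, 0, 0]
    - [0.05, 0, 0.16, 0, 0]
    - [0.05, 0, 0.195, 0, 0]

```text
time_s: 36.73
tcp_pos: [0.4192, 0.2487, 0.1429]
tcp_rot: [-0.0, 0.669, 0.743, 0.0]
force: [0.3, -0.0, 1.0]
opening: 0.0503
```

```bash
python3 - <<'E'
from h import *
q,e=grab("side"); o=env.get_obs(); print(o["tcp_pos"],o["opening"],o["force"])
b=cv2.resize(q[170:290,265:385],None,fx=5,fy=5,interpolation=cv2.INTER_CUBIC)
cv2.imwrite("pics/m7.png",b[...,::-1])
E
```

```text
[0.41863601 0.25491832 0.14272995] 0.049998931538301546 [-4.74895644  8.37884359 -0.58363966]
```

View pics/m7.png

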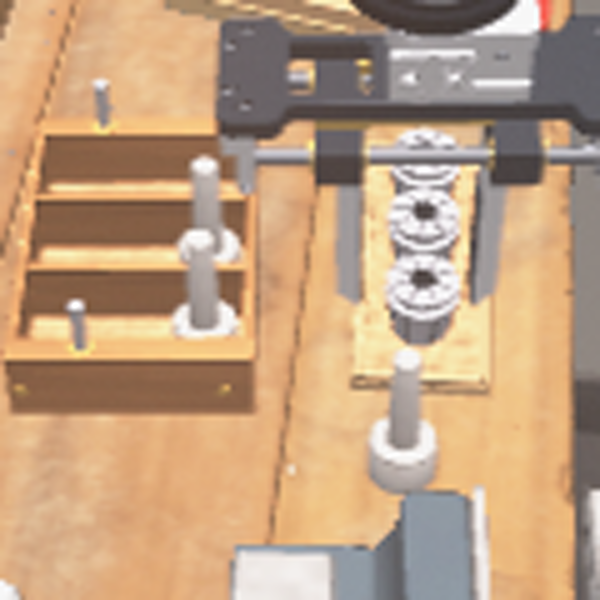

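>>> step_arm:
  series:
    - [0.05, 0, 0, 0, 0]
    - [0.05, 0, 0, 0, 0]
    - [0.05, 0, 0, -0.005, 0]
    - [0.05, 0, 0, -0.015, 0]
    - [0.05, 0, 0, -0.03, 0]
  grip_force: 15

```text
time_s: 37.2
tcp_pos: [0.4203, 0.2455, 0.1124]
tcp_rot: [-0.0, 0.67, 0.742, 0.001]
force: [-0.0, 0.1, -0.2]
opening: 0.0503
```

>>> step_arm:
  series:
    - [0.05, 0, 0, -0.02, 0]
    - [0.05, 0, 0, -0.04, 0]
    - [0.05, 0, 0, -0.055, 0]
    - [0.05, 0, 0, -0.061, 0]
    - [0.05, 0, 0, -0.063, 0]

```text
time_s: 37.62
tcp_pos: [0.4194, 0.2448, 0.0482]
tcp_rot: [0.0, 0.67, 0.742, -0.001]
force: [0.6, -1.2, -0.4]
opening: 0.05
```

>>> step_arm:
  series:
    - [0.035, 0, 0, 0, 0]
    - [0.025, 0, 0, 0, 0]
    - [0.02, 0, 0, 0, 0]
    - [0.018, 0, 0, 0, 0]
    - [0.012, 0, 0, 0, 0]

```text
time_s: 38.03
tcp_pos: [0.4199, 0.2463, 0.0499]
tcp_rot: [-0.0, 0.669, 0.743, 0.0]
force: [-0.5, 0.7, 0.4]
opening: 0.0205
```

>>> step_arm:
  series:
    - [0.01, 0, 0, 0, 0]
    - [0.01, 0, 0, 0, 0]
    - [0.01, 0, 0, 0.0, 0]
    - [0.01, 0, 0, 0.004, 0]
    - [0.01, 0, 0, 0.01, 0]
  grip_force: 40

```text
time_s: 38.45
tcp_pos: [0.4193, 0.2457, 0.0593]
tcp_rot: [-0.0, 0.67, 0.743, -0.001]
force: [0.3, 0.5, -2.0]
opening: 0.0147
```

>>> step_arm:
  series:
    - [0.01, 0, 0, 0.015, 0]
    - [0.01, 0, 0, 0.035, 0]
    - [0.01, 0, 0, 0.055, 0]
    - [0.01, 0, 0, 0.075, 0]
    - [0.01, 0, 0, 0.085, 0]

```text
time_s: 38.87
tcp_pos: [0.4202, 0.2462, 0.1466]
tcp_rot: [0.0, 0.67, 0.743, 0.001]
force: [0.8, -0.6, -3.1]
opening: 0.0145
```

>>> step_arm:
  series:
    - [0.01, 0.005, -0.015, 0, 0]
    - [0.01, 0.012, -0.045, 0, 0]
    - [0.01, 0.02, -0.08, 0, 0]
    - [0.01, 0.026, -0.115, 0, 0]
    - [0.01, 0.03, -0.145, 0, 0]

```text
time_s: 39.28
tcp_pos: [0.4497, 0.0989, 0.1444]
tcp_rot: [-0.0, 0.67, 0.743, -0.0]
force: [-0.2, -1.0, -2.0]
opening: 0.015
```

>>> step_arm:
  series:
    - [0.01, 0.005, -0.02, 0, 0]
    - [0.01, 0.018, -0.028, 0, 0]
    - [0.01, 0.04, -0.028, 0, 0]
    - [0.01, 0.065, -0.028, 0, 0]
    - [0.01, 0.085, -0.028, 0, 0]

```text
time_s: 39.7
tcp_pos: [0.5359, 0.073, 0.1443]
tcp_rot: [-0.0, 0.67, 0.743, -0.0]
force: [-0.5, 0.8, -3.0]
opening: 0.0147
```

>>> step_arm:
  series:
    - [0.01, 0.008, 0, 0, 0]
    - [0.01, 0.008, 0, 0, 0]
    - [0.01, 0.008, 0, -0.01, 0]
    - [0.01, 0.008, 0, -0.025, 0]
    - [0.01, 0.008, 0, -0.04, 0]

```text
time_s: 40.12
tcp_pos: [0.5415, 0.0734, 0.1035]
tcp_rot: [-0.0, 0.669, 0.743, 0.0]
force: [-0.1, -0.4, -2.2]
opening: 0.0146
```

>>> step_arm:
  series:
    - [0.01, 0, 0, -0.012, 0]
    - [0.01, 0, 0, -0.025, 0]
    - [0.01, 0, 0, -0.036, 0]
    - [0.01, 0, 0, -0.04, 0]
    - [0.01, 0, 0, -0.042, 0]

```text
time_s: 40.53
tcp_pos: [0.5423, 0.073, 0.0616]
tcp_rot: [-0.0, 0.67, 0.743, -0.001]
force: [-0.4, -0.3, -1.5]
opening: 0.0148
```

>>> step_arm:
  series:
    - [0.01, 0, 0, -0.002, 0]
    - [0.01, 0, 0, -0.004, 0]
    - [0.01, 0, 0, -0.006, 0]
    - [0.01, 0, 0, -0.0065, 0]
    - [0.01, 0, 0, -0.007, 0]

```text
time_s: 40.95
tcp_pos: [0.543, 0.0731, 0.0557]
tcp_rot: [0.0, 0.67, 0.743, 0.0]
force: [-1.0, 0.3, 5.6]
opening: 0.015
```

Release, rise, and back away to view.

>>> step_arm:
  series:
    - [0.015, 0, 0, 0, 0]
    - [0.02, 0, 0, 0, 0]
    - [0.03, 0, 0, 0, 0]
    - [0.045, 0, 0, 0, 0]
    - [0.05, 0, 0, 0, 0]

```text
time_s: 41.37
tcp_pos: [0.5428, 0.0731, 0.0555]
tcp_rot: [0.0, 0.67, 0.743, -0.0]
force: [0.2, 1.2, 0.2]
opening: 0.0367
```

>>> step_arm:
  series:
    - [0.05, 0, 0, 0.01, 0]
    - [0.05, 0, 0, 0.035, 0]
    - [0.05, 0, 0, 0.07, 0]
    - [0.05, 0, 0, 0.105, 0]
    - [0.05, 0, 0, 0.14, 0]

```text
time_s: 41.78
tcp_pos: [0.5424, 0.0725, 0.1977]
tcp_rot: [0.0, 0.67, 0.742, -0.0]
force: [0.3, 0.7, 0.9]
opening: 0.0498
```

>>> step_arm:
  series:
    - [0.05, -0.01, 0.03, 0.02, 0]
    - [0.05, -0.025, 0.065, 0.05, 0]
    - [0.05, -0.04, 0.1, 0.08, 0]
    - [0.05, -0.055, 0.135, 0.1, 0]
    - [0.05, -0.07, 0.165, 0.1, 0]

```text
time_s: 42.2
tcp_pos: [0.4755, 0.2339, 0.2986]
tcp_rot: [0.0, 0.67, 0.742, 0.002]
force: [1.0, 0.3, -0.1]
opening: 0.0498
```

>>> step_arm:
  series:
    - [0.05, -0.02, 0.035, 0, 0]
    - [0.05, -0.04, 0.07, 0, 0]
    - [0.05, -0.06, 0.105, 0, 0]
    - [0.05, -0.08, 0.14, 0, 0]
    - [0.05, -0.09, 0.16, 0, 0]

```text
time_s: 42.62
tcp_pos: [0.3819, 0.3969, 0.2952]
tcp_rot: [-0.0, 0.668, 0.744, 0.0]
force: [-0.4, 0.7, 0.1]
opening: 0.0497
```

>>> step_arm:
  series:
    - [0.05, -0.02, 0.03, 0, 0]
    - [0.05, -0.04, 0.06, 0, 0]
    - [0.05, -0.06, 0.09, 0, 0]
    - [0.05, -0.07, 0.11, 0, 0]
    - [0.05, -0.07, 0.11, 0, 0]

```text
time_s: 43.03
tcp_pos: [0.3113, 0.5072, 0.2946]
tcp_rot: [-0.0, 0.667, 0.745, -0.0]
force: [0.2, -0.1, -0.5]
opening: 0.0498
```

```bash
python3 - <<'E'
from h import *
p,d=grab("top");q,e=grab("side"); o=env.get_obs(); print(o["tcp_pos"],o["force"])
np.savez("/tmp/topF",p=p);np.savez("/tmp/sideF",p=q)
a=cv2.resize(p[120:265,190:510],None,fx=2.5,fy=2.5,interpolation=cv2.INTER_CUBIC)[:,:800]
b=cv2.resize(q[170:250,265:385],None,fx=2.5,fy=2.5,interpolation=cv2.INTER_CUBIC)
cv=np.zeros((600,800,3),np.uint8);cv[:a.shape[0],:a.shape[1]]=a;cv[370:570,:300]=b
b=cv2.resize(q[90:190,290:390],None,fx=2,fy=2);cv[370:570,320:520]=b
cv2.imwrite("pics/f.png",cv[...,::-1])
E
```

```text
[0.314734   0.50351928 0.29492105] [-0.17394404 -0.41055913 -0.25815744]
```

View pics/f.png

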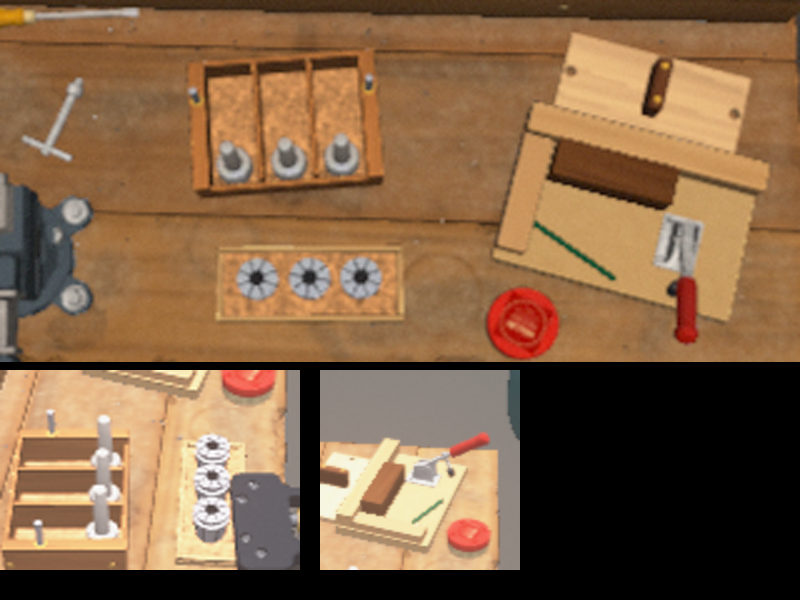

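```bash
python3 - <<'E'
from h import *
p,d=grab("top");P=pts("top",d)
f=lambda cx,cy:P[int(120+cy/2.5)-1:int(120+cy/2.5)+2,int(190+cx/2.5)-1:int(190+cx/2.5)+2,2].mean().round(4)
print("plate z",[f(*c) for c in[(580,50),(620,60),(690,80),(735,90),(575,90),(620,100),(700,120),(730,130)]])
print(env.get_obs()["time_s"]); print(env.job_done())
E
```

```text
plate z [np.float64(0.0123), np.float64(0.0121), np.float64(0.0115), np.float64(0.0134), np.float64(0.0111), np.float64(0.0115), np.float64(0.0121), np.float64(0.0116)]
43.1833
the job is handed in; nothing more can be done
None
```

The job is finished and handed in at 43 s. The plate is on the bench, all three collets are in the tray and all three centres are back in the box.

- **Cover plate:** I lifted it straight up off the pins with almost no side force, swung it round in front of the cabinet and laid it flat behind the jig, handle up. Eight depth readings over its top came out between 11 and 13 mm, so it lies level.
- **Collets:** They stand upright in a row in the tray. The tray had not been knocked when I last checked, and it looked in place in the final pictures.
- **Centres:** Each stands upright in the front half of its own bay. Only one stood aside on the bench strip. The other two went straight into an already emptied bay, so each centre is now in a different bay from before.
- **Wax tin and chuck key:** I never went near either. The last pictures show both in place, though I did not measure them.

**Readings that looked off:**
- The finger opening read about 15 mm on the 18 mm shanks, but a side view showed the shank centred and lifting properly.
- I pressed down with 27 to 29 N twice while setting things down, once with a collet and once with a centre. That is below the 40 N limit.

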